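# Zero the comparator on the master bar, then gauge the seized bar

### The arm

A 6-joint arm with a two-finger parallel gripper is mounted at the origin on a cart in front of the work surface, level with it; the furniture and walls round the work are solid. World frame = base frame: x ahead of the robot, y to its left, z up, the work surface at z = 0. Lengths are in m, angles in rad, forces in N, time in s.
With the tool pointing down it reaches from about 0.375 to 0.975 m from the base axis. Payload 3.8 kg.
Tool frame: the origin (TCP) lies at the very end of the fingers, on their centre line; the grasp point (between the pads) lies bot.grip_point_offset behind it (bot.grip_point_offset is the distance from the TCP to the grasp point, in m); z points along the fingers, y is the line along which they close (so a half turn about z gives the same grasp; the last joint's range is limited). The gripper opens to 85 mm and grips with 20 to 120 N. Pads are 22 mm wide; open, the fingers measure 114 mm over their backs; the gripper's body (76 mm by 85 mm) begins 54 mm behind the grasp point. The pads swing forward as they close: fully open they stand 13 mm farther back than shut.
Start: joints at [-1.147, 0.264, 1.604, -0, 1.274, -0.037], TCP at [0.3, -0.605, 0.231] pointing down, gripper open.
Joint ranges: [-2.63, 2.63], [-0.94, 2.18], [0.31, 2.57], [-1.31, 4.45], [0, 2.66], [-2.55, 2.55]. Speed limits (rad/s): [2.57, 2.57, 3.14, 3.14, 3.14, 3.14].

### API

Orientations are given as a rotation vector (axis times angle).
In Python, from workcell import bot, vision gives the robot as it stands.
- The arm moves only by the tool play_rows, never from a script. Its argument "rows" is a list of rows, each an object of numbers: "dx", "dy", "dz": the shift along the tool's x, y, z as a fraction of full scale; "roll": the turn about the tool's z as a fraction of full scale; "fingers": the closure, from 0 (fully open) to 1 (shut). In form: [{"dx": .., "dy": .., "dz": .., "roll": .., "fingers": ..}, ...]. A call has 1 to 20 rows; each row shifts and turns the commanded pose from where the row before left it, along the tool's axes as they then stand; what a row does not reach is not made up. Full scale, the value 1, is 0.04 m for a shift and 4 degrees for a turn. A row lasts 1/12 s, in which the tool goes at most 41.7 mm and 7.16 degrees, less where a joint would pass 70% of its speed; a pose out of reach is approached as far as the arm can. A call with a number of a shift or a turn outside -1 to 1 is refused whole. A call with a gripper value outside its range is refused whole. The fingers move at their own pace and stop on an object; "grip_force" is the grip in N (left out, the last holds). Time passes only in rows, so rows that do not move let the fingers close. It gives the time, the measured TCP pose, the force and the opening at its end, in the units of the state.
- bot.read_state(): the state, without advancing time (a new reading comes with each control period).
- vision.read_camera(name): name is "scene" or "side" or "wrist"; returns a dict with "pixels" (420x560x3 uint8, red, green, blue), "depth" (420x560 float32, m along the optical axis (not along the pixel's ray), 0 where there is no reading), "fx", "fy", "cx", "cy" (pixels), "R" (3x3) and "t" (3): a world point X has camera coordinates R X + t. Camera axes: x right, y down, z forward; pixel columns grow to the right and rows downward; lengths in m; the calibration is good to about 2 mm. A picture is of the moment at which its call begins.
- bot.finish_job(): hands the job in, once; it reports no verdict.
The state is a dict: "time": time; "q": joint angles; "joint_vel": joint speeds; "joint_torque": joint torques, N m; "tool_pos": TCP position; "tcp_rot": TCP orientation; "wrist_force": force on the tool from outside, world axes, zero at the start; "torque": the same for the moment, N m; "width": opening from 0.0 (shut) to 1.0 (fully open).
Only numpy, scipy, OpenCV 4.12 (cv2) and the standard library are available. Lean on these libraries where they do the work, as an engineer would, in place of code of your own. Each camera call takes 0.05 s, during which the arm holds its last target. There are 200 camera calls.

### The job

The thick master bar lies under the spindle of the bench comparator: turn the dial's bezel until its black zero mark stands over the pointer and let go. Then slide the master out and lay it flat on the cork mat, leave the bezel as set, and slide the seized bar in its place, bevelled nose first, flat along the anvil rail under the sprung spindle, until you feel it home against the stop, square and in line; press it there with about 10 N for a moment and let go, never pushing either bar against the stop or the spindle with 16 N or more, and do not disturb the small things around.

Things in the scene. Friction and masses are not known exactly. Their poses are not given: they have to be found in the camera images.
- comparator: the bench comparator, fixed; base plate 70 mm wide, 14 high, from x = -64 to +72 mm. The origin is under the spindle, at bench height; x runs along the rail to the stop and the column (away from the robot), y to the left, z up. A grey arm 22 mm wide, its underside 55 mm above the bench, reaches from 11 mm in front of the spindle's axis to the column; nothing is higher than 88 mm
- anvil (a point): top of the comparator's anvil rail, directly under the spindle, 26 mm above the bench; axes as the comparator's. The rail is 24 mm wide (narrower than a bar, so fingers pass beside it, over the base plate) and runs from 62 mm in front of this point (x = -62) to x = +38
- spindle: the sprung spindle: a ball foot of 10 mm radius on a vertical rod; the origin is its lowest point. Free, it hangs 11.5 to 13.5 mm above the rail; it rises at most 9 mm and presses down with 3 to 4 N. Pushing a bar's bevel under it takes a few N, sliding on under it 2 to 4 N if you bear lightly on the rail. Bars and rail are lightly oiled (friction about 0.35): grip a bar with 50 N or so
- home_stop: the adjustable stop fixed on the rail; a bar's nose meets its plate (30 wide, 8 high, square to the rail), clamped somewhere between 0 and 14 mm in front of this origin: where is not told, feel for it. The origin is at rail height, 26 mm beyond the spindle's axis (the plate's lower edge when set fully back); axes as the anvil's
- bezel (a joint): angle of the knurled bezel ring on the dial, rad, growing clockwise seen from above, range -1.5 to 1.8; light friction (0.04 N m), stays where it is left
- bezel_grip (a point): centre of the bezel ring (on its turning axis, half-way up), 30 mm beyond the spindle's axis: aluminium ring, outer diameter 54 mm, 15 mm high, its underside 71 mm and its top 86 mm above the bench; grip it across from above, only the 22 mm wide arm (along the anvil's x) is under it
- zero_mark (a point): the zero mark: a black bar on top of the bezel ring; this point is 24 mm from the turning axis and turns with the ring
- pointer_tip (a point): tip of the black pointer in the dial, 20 mm from the same axis; it turns clockwise (from above) by 0.35 rad for each mm that the spindle rises. x points outward along it. The arm is clamped at a slightly different height each time, so zero has no fixed bezel angle: mark over pointer means both in the same direction from the axis, within 0.2 rad
- master_mid (a point): centre (half-way up) of the master bar: brass, 120 x 30 x 16 mm, 0.3 kg, half-round tail with a dark bush; at the start under the spindle, 0 to 15 mm short of the stop plate, tail to the robot; x points along it to its bevelled nose. Along the last 7 mm before the nose the top slopes down by 4 mm
- master_nose (a point): centre of the lower edge of the master's nose face, 60 mm from its centre
- part_mid (a point): centre (half-way up) of the seized bar: brass, 120 x 30 x 14 mm, 0.3 kg, square tail and a raised border on top; at the start flat on the bench to the left or right of the comparator; x points along it to its bevelled nose (same bevel)
- part_nose (a point): centre of the lower edge of the seized bar's nose face, 60 mm from its centre
- mat: cork mat fixed on the bench, 150 (x) x 80 (y) x 4 mm, to the other side of the comparator; the origin is the centre of its underside
- loupe: bystander: small folding loupe behind on the left, 28 x 60 x 19 mm
- touchstone: bystander: black touchstone slab behind on the right, 40 x 64 x 11 mm
- acid_bottle: bystander: brown dropper bottle behind on the left, 30 mm wide, 82 high
- small_weight: bystander: small brass weight on the right, 18 mm wide, 28 high
Mind the look-alikes: they are no part of the job. Leave any green look-alike of the part that bears master_mid alone.

How it is judged:
By the outcome, as a careful person would: the job done as asked, in the order asked, and still so for the second after the job is handed in, with the robot touching nothing.
It also fails if it takes over 72 s, if anything falls off the work surface, if the arm or the gripper's body presses on something with over 40 N, if the wrist force passes 120 N, or if a joint passes its speed limit or range.

## Working session

There is one attempt and no reset: what is moved stays moved. The work goes in short steps, Python scripts to look and compute and a tool call to move; the robot and the scene stay as the last step left them, time stands still between calls to the robot, and variables do not carry over. Pictures are saved under pics/ and viewed, on a budget of 10 in all, crops included, one or two more only if the job needs it, and the job is handed in when it is done.

Besides the shell and the picture viewer there is one more tool, called after ">>>" by a JSON object that holds its "method" and its "body". play_rows: Moves the arm, as the interface text tells. Its arguments: {"type":"object","properties":{"rows":{"type":"array","items":{"type":"object","properties":{"dx":{"type":"number","minimum":-1,"maximum":1},"dy":{"type":"number","minimum":-1,"maximum":1},"dz":{"type":"number","minimum":-1,"maximum":1},"roll":{"type":"number","minimum":-1,"maximum":1},"fingers":{"type":"number"}}}},"grip_force":{"type":"number"}},"required":["rows"]}

```bash
ls; mkdir -p pics; python3 - <<'E'
from workcell import bot, vision
import cv2,numpy as np
print(bot.read_state(), bot.grip_point_offset)
ims=[]
for n in ["scene","side"]:
    c=vision.read_camera(n); np.savez(f"{n}0.npz",**c)
    cv2.imwrite(f"pics/{n}0.png",cv2.resize(c["pixels"][:,:,::-1],(800,600)))
    print(n,c["fx"],c["cx"],c["cy"],np.array(c["R"]).round(3).tolist(),(-np.array(c["R"]).T@c["t"]).round(3))
E
```

```text
pics
{'time': 0.0, 'q': array([-1.14688259e+00,  2.64764954e-01,  1.60537643e+00, -1.64623916e-05,
        1.27365537e+00, -3.68851422e-02]), 'joint_vel': array([ 0.00077517,  0.00079799, -0.00087559, -0.00271099, -0.00219597,
       -0.00095004]), 'joint_torque': array([ 3.13389166e-03, -5.15110123e+01, -3.67307997e+01,  5.01165607e-05,
        1.28506144e-02,  4.94516871e-05]), 'tool_pos': array([ 0.29985532, -0.60394056,  0.22995273]), 'tcp_rot': array([-3.05647221e+00, -7.16948410e-01,  6.89589651e-04]), 'wrist_force': array([ 0.33908015, -0.27582336, -0.4053334 ]), 'torque': array([ 0.01386721, -0.0606784 , -0.03887343]), 'width': 1.0016923950427754} 0.0187
scene 424.0214700077325 276.09761384012586 212.57187692559495 [[0.82, -0.572, -0.01], [-0.452, -0.638, -0.624], [0.351, 0.516, -0.782]] [ 0.164 -0.861  1.03 ]
side 540.2468389268652 285.949100396516 207.2676043416219 [[-0.999, -0.054, -0.001], [-0.03, 0.568, -0.823], [0.045, -0.821, -0.569]] [0.504 0.958 0.933]
```

View pics/scene0.png

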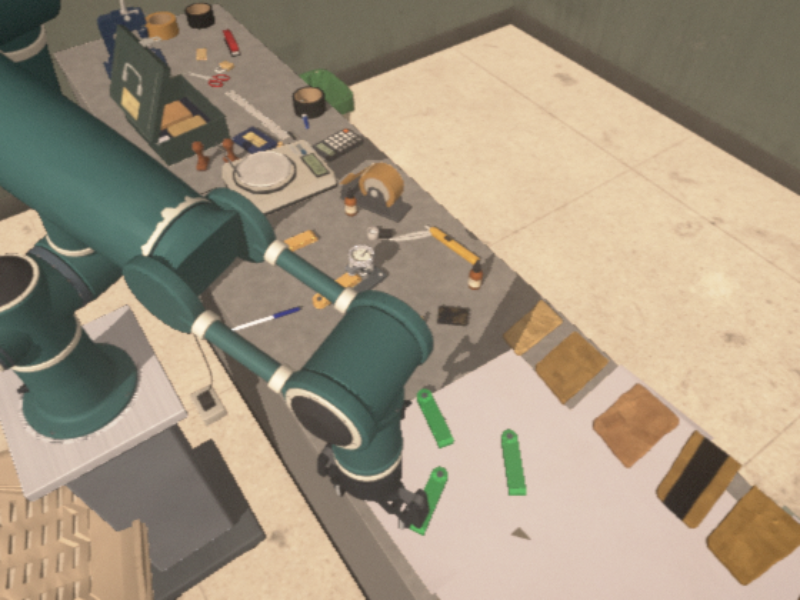

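View pics/side0.png

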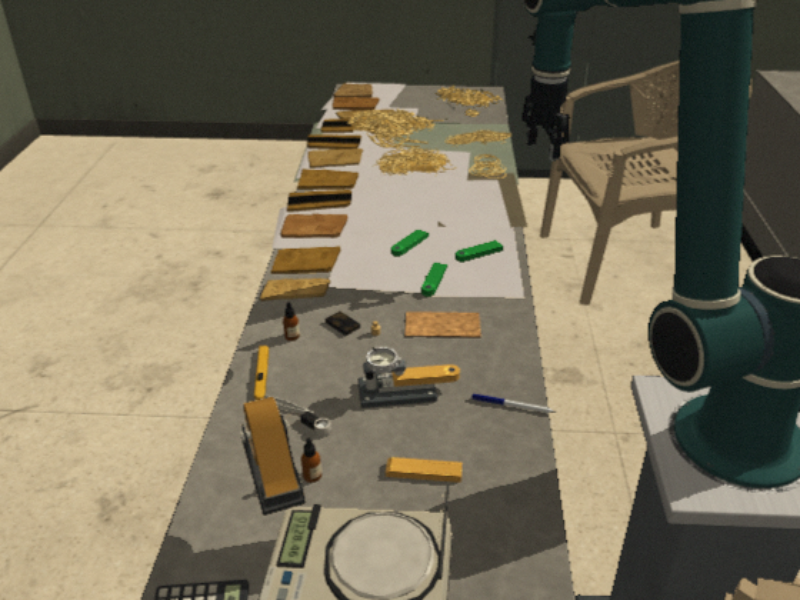

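The side view (800x600) shows the comparator with the master at (400,385), master tail at (455,372), seized bar at (425,470), mat at (443,324) and the weight at (376,327). The green bars are look-alikes.

```bash
cat > h.py <<'E'
import numpy as np,cv2
from workcell import bot, vision
def cloud(c):
    d=c["depth"]; v,u=np.mgrid[0:d.shape[0],0:d.shape[1]]
    P=np.stack([(u-c["cx"])/c["fx"]*d,(v-c["cy"])/c["fy"]*d,d],-1)
    return (P-c["t"])@c["R"]   # R^T (P-t)
def ray(c,u,v,z):
    o=-c["R"].T@c["t"]; r=c["R"].T@np.array([(u-c["cx"])/c["fx"],(v-c["cy"])/c["fy"],1]); return o+r*(z-o[2])/r[2]
def proj(c,X):
    p=c["R"]@np.array(X)+c["t"]; return np.array([c["fx"]*p[0]/p[2]+c["cx"],c["fy"]*p[1]/p[2]+c["cy"]])
def rect(Q):
    (c,(w,h),a)=cv2.minAreaRect((Q[:,:2]*1000).astype(np.float32)); 
    if w<h: w,h,a=h,w,a+90
    return np.round(c,1),round(w,1),round(h,1),round((a+90)%180-90,2)
E
python3 - <<'E'
from h import *
c=dict(np.load("side0.npz")); W=cloud(c); hsv=cv2.cvtColor(c["pixels"],cv2.COLOR_RGB2HSV)
m=(cv2.inRange(hsv,(8,110,90),(30,255,255))>0)
for n,(u0,v0,u1,v1) in dict(part=(265,315,330,342),master=(250,250,330,275),mat=(278,214,342,240),weight=(255,222,270,236)).items():
    k=np.zeros_like(m);k[v0:v1,u0:u1]=1;k&=m&(c["depth"]>0); Q=W[k]
    print(n,k.sum(),np.median(Q,0).round(4),np.percentile(Q[:,2],[5,50,95]).round(4))
    top=Q[Q[:,2]>np.percentile(Q[:,2],60)-.004]; print(rect(top))
k=np.zeros_like(m);k[240:285,245:330]=1
Q=W[k&(W[...,2]>.072)&(W[...,2]<.1)]; print("dial",len(Q),rect(Q))
E
```

```text
part 727 [0.5259 0.1081 0.0129] [0.0014 0.0129 0.0165]
(array([528.2, 104.9]), 119.0, 34.9, -2.44)
master 527 [ 0.5281 -0.088   0.0398] [0.0248 0.0398 0.0443]
(array([531.7, -94.1]), 117.0, 36.6, 10.86)
mat 862 [ 0.5055 -0.2903  0.0031] [-0.0006  0.0031  0.0066]
(array([ 504.7, -292. ]), 149.3, 85.9, 0.8)
weight 44 [ 0.6354 -0.2539  0.0147] [-0.0008  0.0147  0.0258]
(array([ 636.4, -253.5]), 16.7, 14.1, -84.14)
dial 320 (array([608.8, -79. ]), 57.6, 55.9, 63.79)
```

>>> {"method": "play_rows", "body": {"rows": [{"roll": 0.97, "dz": -0.6}, {"roll": 0.97, "dz": -0.6}, {"roll": 0.97, "dz": -0.6}, {"roll": 0.97, "dz": -0.6}, {"dx": 0.52, "dy": -0.72}, {"dx": 0.52, "dy": -0.72}, {"dx": 0.52, "dy": -0.72}, {"dx": 0.52, "dy": -0.72}, {"dx": 0.52, "dy": -0.72}, {"dx": 0.52, "dy": -0.72}, {"dx": 0.52, "dy": -0.72}, {"dx": 0.52, "dy": -0.72}, {"dx": 0.52, "dy": -0.72}, {"dx": 0.52, "dy": -0.72}, {"dx": 0.52, "dy": -0.72}, {"dx": 0.52, "dy": -0.72}, {"dx": 0.52, "dy": -0.72}, {"dx": 0.52, "dy": -0.72}, {"dx": 0.52, "dy": -0.72}, {"dx": 0.52, "dy": -0.72}]}}

```text
validation failed for argument at $.ro...
```

```bash
python3 - <<'E'
from h import *
s=bot.read_state();print(s["time"],s["tool_pos"],s["tcp_rot"])
c=vision.read_camera("wrist"); np.savez("w1.npz",**c)
print((-c["R"].T@c["t"]).round(3),c["R"].round(3).tolist(),c["fx"])
cv2.imwrite("pics/w1.png",cv2.resize(c["pixels"][:,:,::-1],(800,600),interpolation=cv2.INTER_CUBIC))
E
```

```text
0.1 [ 0.29987506 -0.60397395  0.23004138] [-3.05655649e+00 -7.16979127e-01  5.78920733e-04]
[ 0.362 -0.574  0.374] [[0.445, -0.896, -0.002], [-0.861, -0.429, 0.273], [-0.245, -0.12, -0.962]] 323.96696331812416
```

View pics/w1.png

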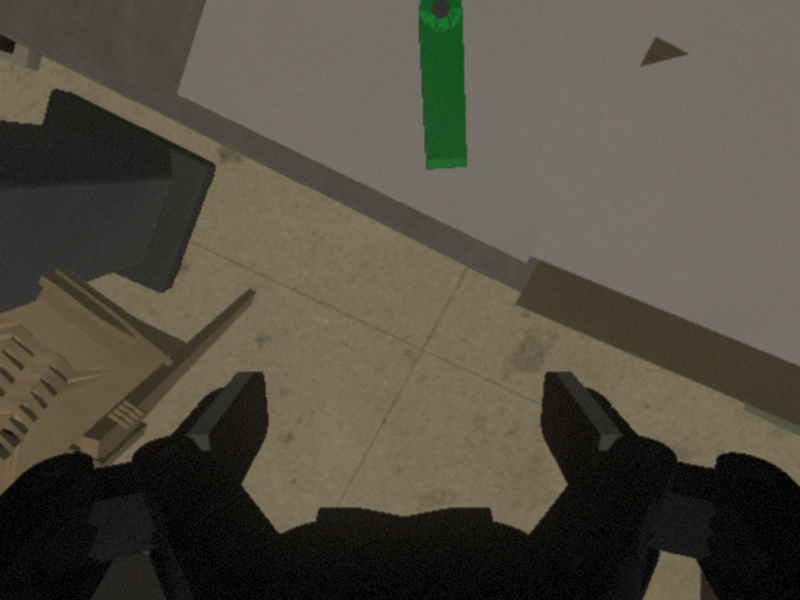

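The start wrist view shows only a green look-alike at (443,90). The move was refused, so I'll send every field.

>>> {"method": "play_rows", "body": {"rows": [{"dx": 0, "dy": 0, "dz": -0.6, "roll": 0.97, "fingers": 0}, {"dx": 0, "dy": 0, "dz": -0.6, "roll": 0.97, "fingers": 0}, {"dx": 0, "dy": 0, "dz": -0.6, "roll": 0.97, "fingers": 0}, {"dx": 0, "dy": 0, "dz": -0.6, "roll": 0.97, "fingers": 0}, {"dx": 0.49, "dy": -0.72, "dz": 0, "roll": 0, "fingers": 0}, {"dx": 0.49, "dy": -0.72, "dz": 0, "roll": 0, "fingers": 0}, {"dx": 0.49, "dy": -0.72, "dz": 0, "roll": 0, "fingers": 0}, {"dx": 0.49, "dy": -0.72, "dz": 0, "roll": 0, "fingers": 0}, {"dx": 0.49, "dy": -0.72, "dz": 0, "roll": 0, "fingers": 0}, {"dx": 0.49, "dy": -0.72, "dz": 0, "roll": 0, "fingers": 0}, {"dx": 0.49, "dy": -0.72, "dz": 0, "roll": 0, "fingers": 0}, {"dx": 0.49, "dy": -0.72, "dz": 0, "roll": 0, "fingers": 0}, {"dx": 0.49, "dy": -0.72, "dz": 0, "roll": 0, "fingers": 0}, {"dx": 0.49, "dy": -0.72, "dz": 0, "roll": 0, "fingers": 0}, {"dx": 0.49, "dy": -0.72, "dz": 0, "roll": 0, "fingers": 0}, {"dx": 0.49, "dy": -0.72, "dz": 0, "roll": 0, "fingers": 0}, {"dx": 0.49, "dy": -0.72, "dz": 0, "roll": 0, "fingers": 0}, {"dx": 0.49, "dy": -0.72, "dz": 0, "roll": 0, "fingers": 0}, {"dx": 0.49, "dy": -0.72, "dz": 0, "roll": 0, "fingers": 0}, {"dx": 0.49, "dy": -0.72, "dz": 0, "roll": 0, "fingers": 0}], "grip_force": 50}}

```text
time: 1.82
tool_pos: [0.5213, -0.0911, 0.3271]
tcp_rot: [-3.127, -0.298, 0.0]
wrist_force: [-0.2, 0.6, -0.8]
width: 1.0
```

```bash
python3 - <<'E'
from h import *
c=vision.read_camera("wrist"); np.savez("w1.npz",**c)
s=bot.read_state();print(s["time"],s["tool_pos"],s["tcp_rot"])
cv2.imwrite("pics/w2.png",cv2.resize(c["pixels"][:,:,::-1],(800,600),interpolation=cv2.INTER_CUBIC))
E
```

```text
1.8667 [ 0.52336907 -0.08561359  0.32697123] [-3.12165493 -0.30257946 -0.00354751]
```

View pics/w2.png

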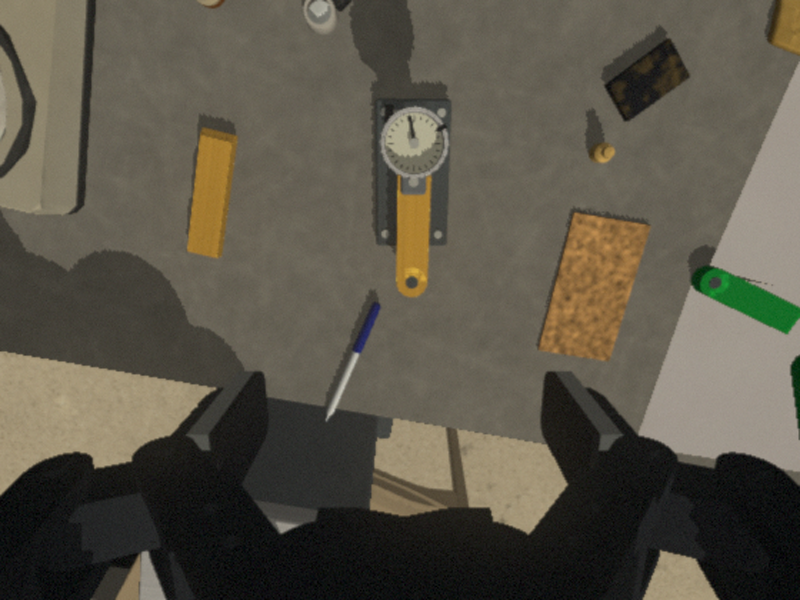

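Wrist view: dial centre at (414,143), pointer tip at (410,118), zero mark at about (442,128), master tail at (412,282), seized bar at (212,193) with its nose up, mat at (594,285), pen at (355,360), weight at (602,153).

```bash
cat > meas.py <<'E'
from h import *
import sys
c=vision.read_camera("wrist"); np.savez("w_last.npz",**c); W=cloud(c); hsv=cv2.cvtColor(c["pixels"],cv2.COLOR_RGB2HSV)
s=bot.read_state();print(s["time"],s["tool_pos"].round(4),s["tcp_rot"].round(4))
m=cv2.inRange(hsv,(8,110,70),(30,255,255)); m[255:]=0
n,l,st,_=cv2.connectedComponentsWithStats(m)
for i in range(1,n):
    if st[i,4]<60: continue
    Q=W[(l==i)&(c["depth"]>0)]; z=np.percentile(Q[:,2],[10,50,90])
    # ray-cast mask outline to its top plane
    cnt=max(cv2.findContours((l==i).astype(np.uint8),0,2)[0],key=len)[:,0]
    R=np.array([ray(c,u,v,z[1]) for u,v in cnt]); print(st[i],z.round(4),rect(R))
g=(W[...,2]>.074)&(W[...,2]<.1)&(c["depth"]>0); g[255:]=0
cnt=max(cv2.findContours(g.astype(np.uint8),0,2)[0],key=len)[:,0]
R=np.array([ray(c,u,v,.086) for u,v in cnt]); (ctr,r)=cv2.minEnclosingCircle((R[:,:2]*1000).astype(np.float32)); print("dial",ctr,r,np.median(W[g][:,2]))
C=R[:,:2].mean(0)
E
cat > dial.py <<'E'
from h import *
c=dict(np.load("w_last.npz"))
def polar(cx,cy,name):
    # unwrap the dial top (z=.086) around axis, angle in world
    N=720;rr=np.arange(4,29,.25)
    a=np.arange(N)*2*np.pi/N
    P=np.stack([cx+rr[:,None]*np.cos(a)/1000,cy+rr[:,None]*np.sin(a)/1000,np.full((len(rr),N),.086)],-1).reshape(-1,3)
    p=P@c["R"].T+c["t"];u=(c["fx"]*p[:,0]/p[:,2]+c["cx"]).reshape(len(rr),N).astype(np.float32);v=(c["fy"]*p[:,1]/p[:,2]+c["cy"]).reshape(len(rr),N).astype(np.float32)
    g=cv2.remap(cv2.cvtColor(c["pixels"],cv2.COLOR_RGB2GRAY),u,v,cv2.INTER_LINEAR)
    for nm,lo,hi in (("pointer",8,14),("pointer",12,18),("mark",21,24),("mark",22,26)):
        q=g[(rr>=lo)&(rr<=hi)].mean(0); q=cv2.GaussianBlur(np.r_[q,q,q].reshape(1,-1).astype(np.float32),(0,0),4)[0,N:2*N]
        w=np.clip(np.percentile(q,15)-8-q,0,None)
        i=q.argmin(); print(nm,lo,hi,"deg",i/2 if i<360 else i/2-360,q.min().round(),np.median(q).round())
E
python3 - <<'E'
exec(open("meas.py").read())
from dial import polar
polar(*C,"d"); polar(ctr[0]/1000,ctr[1]/1000,"d")
u,v=proj(c,[*C,.086]); print(u,v)
cr=c["pixels"][int(v)-35:int(v)+105,int(u)-45:int(u)+55,::-1]
cv2.imwrite("pics/d1.png",cv2.resize(cr,None,fx=4,fy=4,interpolation=cv2.INTER_CUBIC))
E
```

```text
1.9167 [ 0.5222 -0.0885  0.3268] [-3.1244e+00 -3.0610e-01 -4.0000e-04]
[544   0  16  41 430] [0.0085 0.0103 0.0118] (array([ 770.3, -382.9]), 48.1, 18.6, 24.02)
[ 136   92   36   91 2226] [0.0112 0.0154 0.0167] (array([527.1,  99.6]), 120.4, 35.0, -2.79)
[418 104  18  13 172] [0.0136 0.0184 0.0293] (array([ 636., -258.]), 22.1, 15.4, -78.91)
[ 282  126   25   85 1634] [0.0424 0.0436 0.0447] (array([527.3, -97.9]), 112.4, 31.2, 9.69)
[ 381  152   79  103 5241] [0.0044 0.0055 0.0066] (array([ 504.2, -293.4]), 149.8, 80.3, 1.73)
dial (572.3970947265625, 244.11947631835938) 35.50743103027344 0.07703726469108275
pointer 8 14 deg 65.0 0.0 131.0
pointer 12 18 deg 40.5 0.0 130.0
mark 21 24 deg 25.0 0.0 53.0
mark 22 26 deg 24.0 0.0 50.0
pointer 8 14 deg 29.5 0.0 136.0
pointer 12 18 deg 21.5 0.0 130.0
mark 21 24 deg 15.0 0.0 94.0
mark 22 26 deg 14.5 0.0 68.0
5.300353190348176 75.5915700733203Traceback (most recent call last):
  File "<stdin>", line 6, in <module>
cv2.error: OpenCV(4.12.0) /io/opencv/modules/imgproc/src/resize.cpp:4208: error: (-215:Assertion failed) !ssize.empty() in function 'resize'
```

```bash
cat > dm.py <<'E'
from h import *
from dial import polar, c
W=cloud(c)
def dial(uv):
    g=((W[...,2]>.076)&(W[...,2]<.1)&(c["depth"]>0)).astype(np.uint8)
    g[:max(0,uv[1]-90)]=0; g[uv[1]+90:]=0; g[:,:uv[0]-90]=0; g[:,uv[0]+90:]=0
    n,l,st,ce=cv2.connectedComponentsWithStats(g); i=l[uv[1],uv[0]]
    cnt=max(cv2.findContours((l==i).astype(np.uint8),0,2)[0],key=len)[:,0]
    R=np.array([ray(c,u,v,.087) for u,v in cnt]); ctr,r=cv2.minEnclosingCircle((R[:,:2]*1000).astype(np.float32))
    e=cv2.fitEllipse((R[:,:2]*1000).astype(np.float32)); print("dial circ",np.round(ctr,1),round(r,1),"ell",np.round(e[0],1),np.round(e[1],1),"z",np.median(W[l==i][:,2]).round(4))
    return np.array(e[0])/1000
E
python3 - <<'E'
from dm import *
C=dial((290,100)); polar(*C,"")
u,v=proj(c,[*C,.086])
cr=c["pixels"][int(v)-35:int(v)+115,int(u)-60:int(u)+60,::-1]
cv2.imwrite("pics/d1.png",cv2.resize(cr,None,fx=4,fy=4,interpolation=cv2.INTER_CUBIC)); print(u,v)
# base plate edges: dark grey at z~.014
g=((W[...,2]>.009)&(W[...,2]<.021)&(c["depth"]>0)).astype(np.uint8); g[:,:250]=0;g[:,325:]=0;g[190:]=0
cnt=max(cv2.findContours(g,0,2)[0],key=len)[:,0]; R=np.array([ray(c,a,b,.014) for a,b in cnt]); print("base",rect(R))
E
```

```text
dial circ [604.8 -82.3] 30.0 ell [607.1 -82.5] [52.4 55.3] z 0.0776
pointer 8 14 deg 21.0 64.0 162.0
pointer 12 18 deg 21.0 69.0 149.0
mark 21 24 deg -50.5 52.0 119.0
mark 22 26 deg -50.0 52.0 132.0
295.2212439745433 103.87640965448293
base (array([582.4, -87.2]), 135.6, 69.1, 10.39)
```

View pics/d1.png

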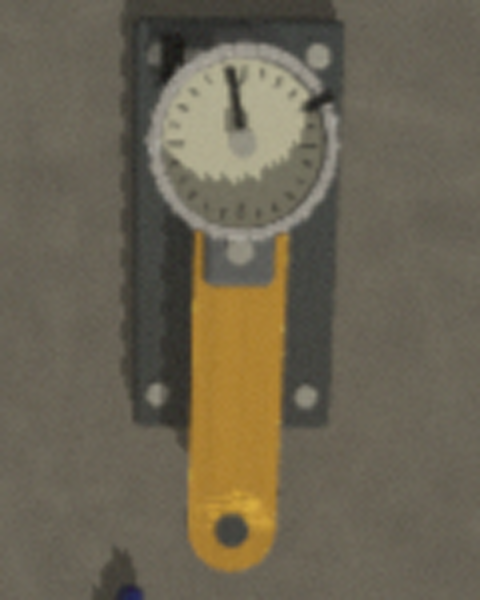

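The bases agree: the comparator yaw is 10.4° and its origin is near (578.5,-87.9) mm. The bezel axis comes out at (607.5,-82.5) mm. The pointer stands at 21° and the mark at -50.5°, so the bezel needs about +71.5° CCW. I'll pre-turn the gripper and go over the dial.

>>> {"method": "play_rows", "body": {"rows": [{"dx": 0, "dy": 0, "dz": 0.442, "roll": 0.93, "fingers": 0}, {"dx": 0, "dy": 0, "dz": 0.442, "roll": 0.93, "fingers": 0}, {"dx": 0, "dy": 0, "dz": 0.442, "roll": 0.93, "fingers": 0}, {"dx": 0, "dy": 0, "dz": 0.442, "roll": 0.93, "fingers": 0}, {"dx": 0, "dy": 0, "dz": 0.442, "roll": 0.93, "fingers": 0}, {"dx": 0, "dy": 0, "dz": 0.442, "roll": 0.93, "fingers": 0}, {"dx": 0, "dy": 0, "dz": 0.442, "roll": 0.93, "fingers": 0}, {"dx": 0, "dy": 0, "dz": 0.442, "roll": 0.93, "fingers": 0}, {"dx": 0, "dy": 0, "dz": 0.442, "roll": 0.93, "fingers": 0}, {"dx": 0, "dy": 0, "dz": 0.442, "roll": 0.93, "fingers": 0}, {"dx": 0.62, "dy": -0.36, "dz": 0, "roll": 0, "fingers": 0}, {"dx": 0.62, "dy": -0.36, "dz": 0, "roll": 0, "fingers": 0}, {"dx": 0.62, "dy": -0.36, "dz": 0, "roll": 0, "fingers": 0}, {"dx": 0, "dy": 0, "dz": 0, "roll": 0, "fingers": 0}, {"dx": 0, "dy": 0, "dz": 0, "roll": 0, "fingers": 0}]}}

```text
time: 3.17
tool_pos: [0.6075, -0.0877, 0.1499]
tcp_rot: [3.059, -0.715, -0.001]
wrist_force: [-0.7, -0.0, 0.6]
width: 1.005
```

```bash
python3 - <<'E'
from h import *
c=vision.read_camera("wrist"); np.savez("w_last.npz",**c)
s=bot.read_state();print(s["time"],s["tool_pos"].round(4),s["tcp_rot"].round(4),s["q"].round(2))
from dm import *
u,v=proj(c,[.6075,-.0825,.086]).round().astype(int); print(u,v)
C=dial((u,v)); polar(*C,"")
cv2.imwrite("pics/d2.png",c["pixels"][:,:,::-1])
E
```

```text
3.2167 [ 0.6064 -0.0876  0.1498] [ 3.0587e+00 -7.1520e-01 -2.9000e-03] [-0.18  0.21  1.82 -0.    1.11  1.85]
276 225
dial circ [607.  -85.1] 29.8 ell [608.1 -83.2] [53.3 56.3] z 0.0776
pointer 8 14 deg 17.0 49.0 154.0
pointer 12 18 deg 17.5 53.0 136.0
mark 21 24 deg -52.0 44.0 111.0
mark 22 26 deg -52.0 45.0 125.0
```

View pics/d2.png

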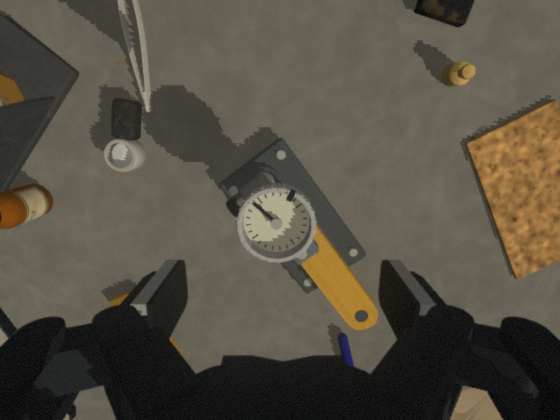

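Dial at (276,225), pointer tip toward (262,205), mark at (291,196). The axis is at about (608,-83) mm, with pointer minus mark about 70°. Descending and gripping.

>>> {"method": "play_rows", "body": {"rows": [{"dx": -0.02, "dy": -0.125, "dz": 0.2, "roll": 0, "fingers": 0}, {"dx": 0, "dy": 0, "dz": 0.53, "roll": 0, "fingers": 0}, {"dx": 0, "dy": 0, "dz": 0.53, "roll": 0, "fingers": 0}, {"dx": 0, "dy": 0, "dz": 0.53, "roll": 0, "fingers": 0}, {"dx": 0, "dy": 0, "dz": 0.53, "roll": 0, "fingers": 0}, {"dx": 0, "dy": 0, "dz": 0, "roll": 0, "fingers": 0}, {"dx": 0, "dy": 0, "dz": 0, "roll": 0, "fingers": 1}, {"dx": 0, "dy": 0, "dz": 0, "roll": 0, "fingers": 1}, {"dx": 0, "dy": 0, "dz": 0, "roll": 0, "fingers": 1}, {"dx": 0, "dy": 0, "dz": 0, "roll": 0, "fingers": 1}, {"dx": 0, "dy": 0, "dz": 0, "roll": 0, "fingers": 1}, {"dx": 0, "dy": 0, "dz": 0, "roll": 0, "fingers": 1}], "grip_force": 25}}

```text
time: 4.22
tool_pos: [0.6089, -0.0794, 0.0597]
tcp_rot: [-3.055, 0.714, -0.001]
wrist_force: [-1.7, 8.9, 0.1]
width: 0.698
```

>>> {"method": "play_rows", "body": {"rows": [{"dx": 0, "dy": 0, "dz": 0, "roll": 0, "fingers": 1}, {"dx": 0, "dy": 0, "dz": 0, "roll": 0, "fingers": 1}, {"dx": 0, "dy": 0, "dz": 0, "roll": 0, "fingers": 1}, {"dx": 0, "dy": 0, "dz": 0, "roll": 0, "fingers": 1}]}}

```text
time: 4.55
tool_pos: [0.6089, -0.0795, 0.0597]
tcp_rot: [-3.055, 0.714, -0.001]
wrist_force: [-2.0, 9.7, 0.1]
width: 0.693
```

>>> {"method": "play_rows", "body": {"rows": [{"dx": 0, "dy": -0.05, "dz": 0, "roll": 0, "fingers": 1}, {"dx": 0, "dy": 0, "dz": 0, "roll": 0, "fingers": 1}, {"dx": 0, "dy": 0, "dz": 0, "roll": 0, "fingers": 1}]}}

```text
time: 4.8
tool_pos: [0.6089, -0.0793, 0.0597]
tcp_rot: [-3.058, 0.714, 0.001]
wrist_force: [-4.4, 3.6, 1.4]
width: 0.694
```

```bash
python3 - <<'E'
from h import *
s=bot.read_state();print(s["time"],s["tool_pos"].round(4),s["wrist_force"].round(1),s["torque"].round(2),s["width"])
c=vision.read_camera("wrist"); np.savez("w_last.npz",**c)
cv2.imwrite("pics/g1.png",c["pixels"][:,:,::-1])
E
```

```text
4.8 [ 0.6089 -0.0793  0.0597] [-4.4  3.6  1.4] [1.15 0.41 0.45] 0.6944161546537683
```

View pics/g1.png

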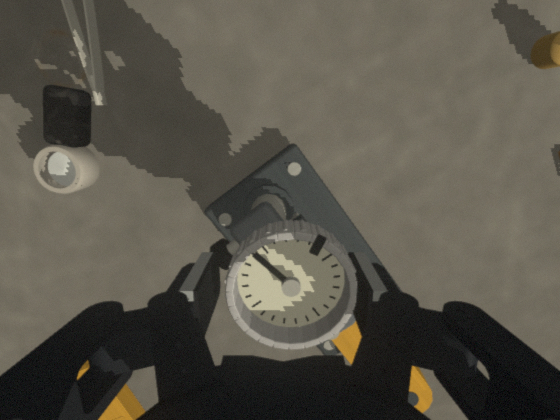

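Both fingers flank the ring (centre (291,285), mark (318,244), pointer tip (258,255)). I'll try a first part of the turn and check forces.

>>> {"method": "play_rows", "body": {"rows": [{"dx": 0, "dy": 0, "dz": 0, "roll": -0.5, "fingers": 1}, {"dx": 0, "dy": 0, "dz": 0, "roll": -1, "fingers": 1}, {"dx": 0, "dy": 0, "dz": 0, "roll": -1, "fingers": 1}, {"dx": 0, "dy": 0, "dz": 0, "roll": -1, "fingers": 1}, {"dx": 0, "dy": 0, "dz": 0, "roll": -0.5, "fingers": 1}, {"dx": 0, "dy": 0, "dz": 0, "roll": 0, "fingers": 1}]}}

```text
time: 5.35
tool_pos: [0.611, -0.0819, 0.0604]
tcp_rot: [3.127, -0.28, 0.007]
wrist_force: [-0.7, -3.8, 2.6]
width: 0.639
```

```bash
cat > dpol.py <<'E'
from h import *
s=bot.read_state();print(s["time"],s["tool_pos"].round(4),"yaw",np.degrees(2*np.arctan2(s["tcp_rot"][1],s["tcp_rot"][0])).round(1),s["wrist_force"].round(1),s["torque"].round(2),round(s["width"],3))
c=vision.read_camera("wrist"); np.savez("w_last.npz",**c)
from dial import polar
polar(.608,-.082,""); 
E
python3 dpol.py
```

```text
5.35 [ 0.611  -0.0819  0.0604] yaw -10.2 [-0.7 -3.8  2.6] [-0.48  0.08  0.39] 0.639
pointer 8 14 deg 10.5 54.0 147.0
pointer 12 18 deg 13.0 56.0 125.0
mark 21 24 deg -31.5 44.0 103.0
mark 22 26 deg -31.0 43.0 110.0
```

```bash
sed -i 's/def polar(cx,cy,name):/def polar(cx,cy,name,zt=.086):/; s/,.086)\],-1)/,zt)],-1)/' dial.py; python3 - <<'E'
import numpy as np,dial
from h import *
for f in ("w1.npz","w_last.npz"):
    c=dict(np.load(f)); dial.c=c; W=cloud(c)
    d=np.hypot(W[...,0]-.608,W[...,1]+.0825)
    k=(d<.016)&(W[...,2]>.06)&(c["depth"]>0); k2=(d>.022)&(d<.026)&(W[...,2]>.08)
    print(f,"face z",np.percentile(W[k][:,2],[10,50,90]).round(4),"ring",np.percentile(W[k2][:,2],[50,90]).round(4))
    zf=np.median(W[k][:,2])
    # centre from hub: show several assumptions
    for z in (.086,.082,zf): print(round(z,4)); dial.polar(.608,-.0825,"",z)
E
```

```text
w1.npz face z [0.0757 0.0769 0.0799] ring [0.0876 0.0888]
0.086
pointer 8 14 deg 22.0 65.0 164.0
pointer 12 18 deg 21.5 69.0 153.0
mark 21 24 deg -52.0 48.0 112.0
mark 22 26 deg -51.5 47.0 126.0
0.082
pointer 8 14 deg 21.5 64.0 164.0
pointer 12 18 deg 21.0 70.0 153.0
mark 21 24 deg -51.5 50.0 111.0
mark 22 26 deg -51.5 48.0 126.0
0.0769
pointer 8 14 deg 21.0 64.0 163.0
pointer 12 18 deg 20.5 70.0 153.0
mark 21 24 deg -51.5 55.0 110.0
mark 22 26 deg -51.0 48.0 125.0
w_last.npz face z [0.0764 0.1389 0.1517] ring [0.0884 0.1595]
0.086
pointer 8 14 deg 12.5 53.0 143.0
pointer 12 18 deg 14.5 56.0 125.0
mark 21 24 deg -30.5 43.0 100.0
mark 22 26 deg -30.0 43.0 107.0
0.082
pointer 8 14 deg 18.5 53.0 167.0
pointer 12 18 deg 18.5 54.0 146.0
mark 21 24 deg -32.0 42.0 100.0
mark 22 26 deg -32.0 51.0 100.0
0.1389
pointer 8 14 deg 119.0 0.0 20.0
pointer 12 18 deg 108.0 0.0 20.0
mark 21 24 deg 99.5 0.0 19.0
mark 22 26 deg 99.0 0.0 20.0
```

Pointer corrected for its depth is about 21°, mark now at -30.5°, so about 51.5° more.

>>> {"method": "play_rows", "body": {"rows": [{"dx": 0, "dy": 0, "dz": 0, "roll": -0.5, "fingers": 1}, {"dx": 0, "dy": 0, "dz": 0, "roll": -1, "fingers": 1}, {"dx": 0, "dy": 0, "dz": 0, "roll": -1, "fingers": 1}, {"dx": 0, "dy": 0, "dz": 0, "roll": -1, "fingers": 1}, {"dx": 0, "dy": 0, "dz": 0, "roll": -1, "fingers": 1}, {"dx": 0, "dy": 0, "dz": 0, "roll": -1, "fingers": 1}, {"dx": 0, "dy": 0, "dz": 0, "roll": -1, "fingers": 1}, {"dx": 0, "dy": 0, "dz": 0, "roll": -1, "fingers": 1}, {"dx": 0, "dy": 0, "dz": 0, "roll": -1, "fingers": 1}, {"dx": 0, "dy": 0, "dz": 0, "roll": -1, "fingers": 1}, {"dx": 0, "dy": 0, "dz": 0, "roll": -1, "fingers": 1}, {"dx": 0, "dy": 0, "dz": 0, "roll": -1, "fingers": 1}, {"dx": 0, "dy": 0, "dz": 0, "roll": -1, "fingers": 1}, {"dx": 0, "dy": 0, "dz": 0, "roll": -0.4, "fingers": 1}, {"dx": 0, "dy": 0, "dz": 0, "roll": 0, "fingers": 1}, {"dx": 0, "dy": 0, "dz": 0, "roll": 0, "fingers": 1}]}}

```text
time: 6.73
tool_pos: [0.6111, -0.0795, 0.0606]
tcp_rot: [2.941, 1.105, 0.006]
wrist_force: [-1.2, 3.0, 6.9]
width: 0.62
```

```bash
sed -i 's/^polar.*/polar(.608,-.0825,"");print("z.078");polar(.608,-.0825,"",.078)/' dpol.py; python3 dpol.py
```

```text
6.7333 [ 0.6111 -0.0795  0.0606] yaw 41.2 [-1.2  3.   6.9] [0.46 0.27 0.01] 0.62
pointer 8 14 deg 26.5 54.0 134.0
pointer 12 18 deg 25.5 56.0 119.0
mark 21 24 deg 25.5 49.0 94.0
mark 22 26 deg 26.0 48.0 116.0
z.078
pointer 8 14 deg 18.5 52.0 179.0
pointer 12 18 deg 19.5 51.0 166.0
mark 21 24 deg 22.5 49.0 107.0
mark 22 26 deg 21.5 63.0 93.0
```

>>> {"method": "play_rows", "body": {"rows": [{"dx": 0, "dy": 0, "dz": 0, "roll": 0, "fingers": 0}, {"dx": 0, "dy": 0, "dz": 0, "roll": 0, "fingers": 0}, {"dx": 0, "dy": 0, "dz": 0, "roll": 0, "fingers": 0}, {"dx": 0, "dy": 0, "dz": 0, "roll": 0, "fingers": 0}, {"dx": 0, "dy": 0, "dz": -0.4, "roll": 0, "fingers": 0}, {"dx": 0, "dy": 0, "dz": -0.8, "roll": 0, "fingers": 0}, {"dx": 0, "dy": 0, "dz": -0.8, "roll": 0, "fingers": 0}, {"dx": 0, "dy": 0, "dz": -0.8, "roll": 0, "fingers": 0}, {"dx": -0.6, "dy": 0, "dz": -0.5, "roll": 0.9, "fingers": 0}, {"dx": -0.6, "dy": 0, "dz": -0.5, "roll": 0.9, "fingers": 0}, {"dx": 0, "dy": 0, "dz": 0, "roll": 0, "fingers": 0}, {"dx": 0, "dy": 0, "dz": 0, "roll": 0, "fingers": 0}]}}

```text
time: 7.78
tool_pos: [0.5728, -0.1118, 0.2114]
tcp_rot: [3.003, 0.918, 0.005]
wrist_force: [-0.3, 0.1, -0.3]
width: 1.0
```

```bash
python3 dpol.py; python3 - <<'E'
from dm import *
u,v=proj(c,[.609,-.082,.086]).round().astype(int)
C=dial((u,v)); polar(*C,"");print("z78"); polar(*C,"",.078)
cv2.imwrite("pics/d3.png",cv2.resize(c["pixels"][v-70:v+130,u-130:u+130,::-1],None,fx=3,fy=3,interpolation=cv2.INTER_CUBIC)); print(u,v)
E
```

```text
7.7833 [ 0.5728 -0.1118  0.2114] yaw 34.0 [-0.3  0.1 -0.3] [0.02 0.03 0.03] 1.0
pointer 8 14 deg 21.5 54.0 159.0
pointer 12 18 deg 21.0 62.0 146.0
mark 21 24 deg 26.5 48.0 103.0
mark 22 26 deg 26.5 49.0 120.0
z.078
pointer 8 14 deg 21.0 54.0 162.0
pointer 12 18 deg 20.5 62.0 153.0
mark 21 24 deg 26.5 47.0 101.0
mark 22 26 deg 27.0 48.0 114.0
dial circ [605.2 -82.5] 29.9 ell [607.2 -82.4] [52.7 54.7] z 0.0774
pointer 8 14 deg 19.5 54.0 155.0
pointer 12 18 deg 19.5 62.0 140.0
mark 21 24 deg 25.0 47.0 105.0
mark 22 26 deg 25.5 49.0 122.0
z78
pointer 8 14 deg 19.5 54.0 159.0
pointer 12 18 deg 19.5 62.0 148.0
mark 21 24 deg 25.5 47.0 101.0
mark 22 26 deg 25.5 48.0 115.0
277 145
```

View pics/d3.png

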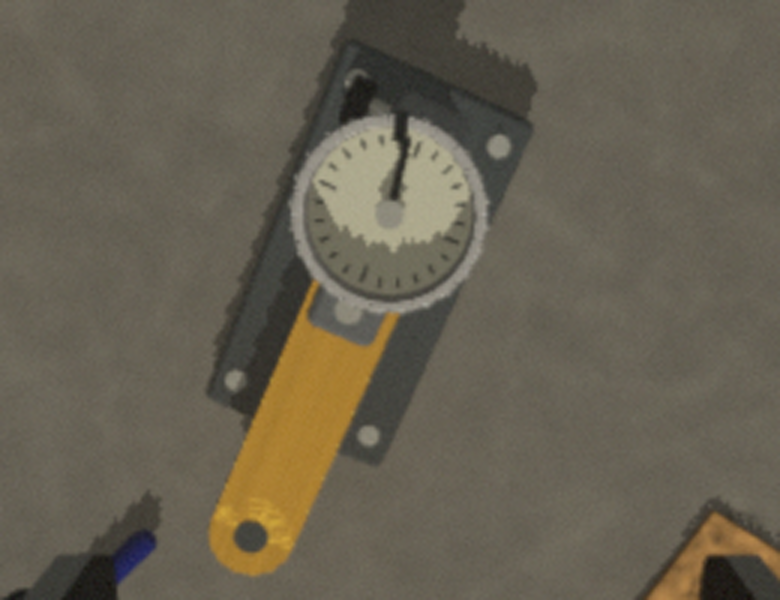

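The mark (400,127) is about 6° CCW of the pointer (407,150) seen from the hub (390,213). That is within tolerance, but I have time to trim it, so I'll regrip and turn 6° clockwise.

>>> {"method": "play_rows", "body": {"rows": [{"dx": 0.59, "dy": -0.07, "dz": 0.3, "roll": 0, "fingers": 0}, {"dx": 0.59, "dy": -0.06, "dz": 0.47, "roll": 0, "fingers": 0}, {"dx": 0, "dy": 0, "dz": 0.6, "roll": 0, "fingers": 0}, {"dx": 0, "dy": 0, "dz": 0.6, "roll": 0, "fingers": 0}, {"dx": 0, "dy": 0, "dz": 0.6, "roll": 0, "fingers": 0}, {"dx": 0, "dy": 0, "dz": 0.6, "roll": 0, "fingers": 0}, {"dx": 0, "dy": 0, "dz": 0.6, "roll": 0, "fingers": 0}, {"dx": 0, "dy": 0, "dz": 0, "roll": 0, "fingers": 1}, {"dx": 0, "dy": 0, "dz": 0, "roll": 0, "fingers": 1}, {"dx": 0, "dy": 0, "dz": 0, "roll": 0, "fingers": 1}, {"dx": 0, "dy": 0, "dz": 0, "roll": 0, "fingers": 1}, {"dx": 0, "dy": 0, "dz": 0, "roll": 0, "fingers": 1}, {"dx": 0, "dy": 0, "dz": 0, "roll": 0, "fingers": 1}, {"dx": 0, "dy": 0, "dz": 0, "roll": 0, "fingers": 1}, {"dx": 0, "dy": 0, "dz": 0, "roll": 0, "fingers": 1}]}}

```text
time: 9.08
tool_pos: [0.6094, -0.0811, 0.0588]
tcp_rot: [3.002, 0.921, 0.002]
wrist_force: [4.3, -4.1, -13.0]
width: 0.618
```

```bash
python3 dpol.py
```

```text
9.0833 [ 0.6094 -0.0811  0.0588] yaw 34.1 [  4.3  -4.1 -13. ] [-0.46 -0.5   0.12] 0.618
pointer 8 14 deg 24.5 54.0 132.0
pointer 12 18 deg 24.0 56.0 119.0
mark 21 24 deg 27.5 50.0 93.0
mark 22 26 deg 27.5 49.0 119.0
z.078
pointer 8 14 deg 19.5 53.0 179.0
pointer 12 18 deg 20.5 51.0 163.0
mark 21 24 deg 26.0 51.0 108.0
mark 22 26 deg 25.5 64.0 95.0
```

>>> {"method": "play_rows", "body": {"rows": [{"dx": 0, "dy": 0, "dz": 0, "roll": 0.6, "fingers": 1}, {"dx": 0, "dy": 0, "dz": 0, "roll": 1.0, "fingers": 1}, {"dx": 0, "dy": 0, "dz": 0, "roll": 0, "fingers": 1}, {"dx": 0, "dy": 0, "dz": 0, "roll": 0, "fingers": 1}, {"dx": 0, "dy": 0, "dz": 0, "roll": 0, "fingers": 0}, {"dx": 0, "dy": 0, "dz": 0, "roll": 0, "fingers": 0}, {"dx": 0, "dy": 0, "dz": 0, "roll": 0, "fingers": 0}, {"dx": 0, "dy": 0, "dz": 0, "roll": 0, "fingers": 0}, {"dx": 0, "dy": 0, "dz": -0.4, "roll": 0, "fingers": 0}, {"dx": 0, "dy": 0, "dz": -0.8, "roll": 0, "fingers": 0}, {"dx": 0, "dy": 0, "dz": -0.8, "roll": 0, "fingers": 0}, {"dx": -0.6, "dy": 0, "dz": -0.8, "roll": 0.8, "fingers": 0}, {"dx": -0.6, "dy": 0, "dz": -0.5, "roll": 0.8, "fingers": 0}, {"dx": -0.4, "dy": 0, "dz": -0.3, "roll": 0.8, "fingers": 0}, {"dx": 0, "dy": 0, "dz": 0, "roll": 0.85, "fingers": 0}, {"dx": 0, "dy": 0, "dz": 0, "roll": 0.85, "fingers": 0}, {"dx": 0, "dy": 0, "dz": 0, "roll": 0, "fingers": 0}, {"dx": 0, "dy": 0, "dz": 0, "roll": 0, "fingers": 0}]}}

```text
time: 10.63
tool_pos: [0.5506, -0.1071, 0.2036]
tcp_rot: [3.126, 0.312, 0.002]
wrist_force: [0.8, -0.8, -0.3]
width: 0.995
```

```bash
python3 dpol.py; python3 - <<'E'
from dm import *
u,v=proj(c,[.608,-.082,.086]).round().astype(int)
C=dial((u,v)); polar(*C,"");print("z78"); polar(*C,"",.078)
hsv=cv2.cvtColor(c["pixels"],cv2.COLOR_RGB2HSV); m=cv2.inRange(hsv,(8,110,70),(30,255,255))
n,l,st,_=cv2.connectedComponentsWithStats(m)
for i in range(1,n):
    if st[i,4]<150: continue
    Q=W[(l==i)&(c["depth"]>0)]; z=np.median(Q[:,2])
    cnt=max(cv2.findContours((l==i).astype(np.uint8),0,2)[0],key=len)[:,0]
    print(st[i],z.round(4),rect(np.array([ray(c,a,b,z) for a,b in cnt])))
g=((W[...,2]>.009)&(W[...,2]<.021)&(c["depth"]>0)).astype(np.uint8)
q=proj(c,[.582,-.087,.014]).astype(int); g[:max(0,q[1]-110)]=0; g[q[1]+110:]=0; g[:,:q[0]-65]=0; g[:,q[0]+65:]=0
cnt=max(cv2.findContours(g,0,2)[0],key=len)[:,0]; print("base",rect(np.array([ray(c,a,b,.0155) for a,b in cnt])))
E
```

```text
10.6333 [ 0.5506 -0.1071  0.2036] yaw 11.4 [ 0.8 -0.8 -0.3] [-0.03  0.05 -0.02] 0.995
pointer 8 14 deg 19.5 53.0 162.0
pointer 12 18 deg 19.5 60.0 148.0
mark 21 24 deg 22.0 47.0 104.0
mark 22 26 deg 22.0 48.0 121.0
z.078
pointer 8 14 deg 21.5 53.0 162.0
pointer 12 18 deg 21.0 59.0 153.0
mark 21 24 deg 23.0 46.0 102.0
mark 22 26 deg 23.0 48.0 116.0
dial circ [605.1 -81.6] 29.9 ell [607.1 -82.6] [52.7 55. ] z 0.0775
pointer 8 14 deg 18.5 53.0 158.0
pointer 12 18 deg 18.5 60.0 143.0
mark 21 24 deg 21.0 47.0 105.0
mark 22 26 deg 21.5 49.0 121.0
z78
pointer 8 14 deg 20.5 52.0 158.0
pointer 12 18 deg 20.0 60.0 149.0
mark 21 24 deg 22.0 47.0 101.0
mark 22 26 deg 22.5 48.0 116.0
[  62  105   45  120 4211] 0.0154 (array([527.3,  98.2]), 121.7, 37.2, -2.59)
[436 123  25  19 313] 0.0183 (array([ 634.5, -258. ]), 20.0, 18.7, -28.96)
[ 253  157   34  109 2735] 0.0436 (array([525.6, -98.3]), 111.0, 30.9, 9.65)
[ 398  185   92  121 6606] 0.0055 (array([ 511. , -293.3]), 136.3, 80.6, 1.59)
base (array([582.7, -87.9]), 134.4, 69.2, 11.4)
```

The bezel is set: mark 22°, pointer 20.5°, nothing touching. Now the master: descend around its rear half and grip.

>>> {"method": "play_rows", "body": {"rows": [{"dx": -0.37, "dy": -0.17, "dz": 0.4, "roll": 0.3, "fingers": 0}, {"dx": -0.36, "dy": -0.17, "dz": 0.6, "roll": 0, "fingers": 0}, {"dx": 0, "dy": 0, "dz": 0.8, "roll": 0, "fingers": 0}, {"dx": 0, "dy": 0, "dz": 0.8, "roll": 0, "fingers": 0}, {"dx": 0, "dy": 0, "dz": 0.8, "roll": 0, "fingers": 0}, {"dx": 0, "dy": 0, "dz": 0.6, "roll": 0, "fingers": 0}, {"dx": 0, "dy": 0, "dz": 0.4, "roll": 0, "fingers": 0}, {"dx": 0, "dy": 0, "dz": 0, "roll": 0, "fingers": 0}, {"dx": 0, "dy": 0, "dz": 0, "roll": 0, "fingers": 0}], "grip_force": 60}}

```text
time: 11.43
tool_pos: [0.5183, -0.0988, 0.0258]
tcp_rot: [-3.128, -0.278, 0.005]
wrist_force: [-0.2, 0.3, 0.1]
width: 0.999
```

>>> {"method": "play_rows", "body": {"rows": [{"dx": 0, "dy": 0, "dz": 0, "roll": 0, "fingers": 1}, {"dx": 0, "dy": 0, "dz": 0, "roll": 0, "fingers": 1}, {"dx": 0, "dy": 0, "dz": 0, "roll": 0, "fingers": 1}, {"dx": 0, "dy": 0, "dz": 0, "roll": 0, "fingers": 1}, {"dx": 0, "dy": 0, "dz": 0, "roll": 0, "fingers": 1}, {"dx": 0, "dy": 0, "dz": 0, "roll": 0, "fingers": 1}, {"dx": 0, "dy": 0, "dz": 0, "roll": 0, "fingers": 1}, {"dx": 0, "dy": 0, "dz": 0, "roll": 0, "fingers": 1}, {"dx": 0, "dy": 0, "dz": 0, "roll": 0, "fingers": 1}, {"dx": 0, "dy": 0, "dz": 0, "roll": 0, "fingers": 1}]}}

```text
time: 12.27
tool_pos: [0.5203, -0.0995, 0.0283]
tcp_rot: [3.129, 0.276, 0.003]
wrist_force: [-0.4, -0.6, 5.9]
width: 0.334
```

>>> {"method": "play_rows", "body": {"rows": [{"dx": -0.1, "dy": 0, "dz": 0, "roll": 0, "fingers": 1}, {"dx": -0.2, "dy": 0, "dz": 0, "roll": 0, "fingers": 1}, {"dx": -0.2, "dy": 0, "dz": 0, "roll": 0, "fingers": 1}, {"dx": -0.2, "dy": 0, "dz": 0, "roll": 0, "fingers": 1}, {"dx": -0.2, "dy": 0, "dz": 0, "roll": 0, "fingers": 1}, {"dx": -0.2, "dy": 0, "dz": 0, "roll": 0, "fingers": 1}, {"dx": -0.2, "dy": 0, "dz": 0, "roll": 0, "fingers": 1}, {"dx": -0.2, "dy": 0, "dz": 0, "roll": 0, "fingers": 1}, {"dx": -0.2, "dy": 0, "dz": 0, "roll": 0, "fingers": 1}, {"dx": 0, "dy": 0, "dz": 0, "roll": 0, "fingers": 1}]}}

```text
time: 13.1
tool_pos: [0.4489, -0.1109, 0.0259]
tcp_rot: [-3.128, -0.275, 0.007]
wrist_force: [-0.8, -1.1, 0.8]
width: 0.333
```

>>> {"method": "play_rows", "body": {"rows": [{"dx": 0, "dy": 0, "dz": -0.3, "roll": 0, "fingers": 1}, {"dx": 0, "dy": 0, "dz": -0.5, "roll": 0, "fingers": 1}, {"dx": 0, "dy": 0, "dz": -0.5, "roll": 0.7, "fingers": 1}, {"dx": 0, "dy": 0, "dz": 0, "roll": 0.7, "fingers": 1}, {"dx": 0, "dy": 0, "dz": 0, "roll": 0.75, "fingers": 1}, {"dx": 0.1, "dy": 0.4, "dz": 0, "roll": 0, "fingers": 1}, {"dx": 0.17, "dy": 0.76, "dz": 0, "roll": 0, "fingers": 1}, {"dx": 0.17, "dy": 0.76, "dz": 0, "roll": 0, "fingers": 1}, {"dx": 0.17, "dy": 0.76, "dz": 0, "roll": 0, "fingers": 1}, {"dx": 0.17, "dy": 0.76, "dz": 0, "roll": 0, "fingers": 1}, {"dx": 0.14, "dy": 0.76, "dz": 0, "roll": 0, "fingers": 1}, {"dx": 0.1, "dy": 0.38, "dz": 0, "roll": 0, "fingers": 1}, {"dx": 0, "dy": 0, "dz": 0, "roll": 0, "fingers": 1}, {"dx": 0, "dy": 0, "dz": 0, "roll": 0, "fingers": 1}]}}

```text
time: 14.27
tool_pos: [0.4957, -0.2925, 0.0767]
tcp_rot: [-3.138, -0.038, 0.007]
wrist_force: [0.2, 1.0, -3.6]
width: 0.33
```

```bash
python3 - <<'E'
from h import *
c=vision.read_camera("side"); np.savez("side1.npz",**c)
s=bot.read_state();print(s["time"],s["tool_pos"].round(4),s["tcp_rot"].round(4),s["wrist_force"].round(1))
W=cloud(c);hsv=cv2.cvtColor(c["pixels"],cv2.COLOR_RGB2HSV); m=cv2.inRange(hsv,(8,110,90),(30,255,255))>0
k=m&(W[...,2]>.05)&(W[...,2]<.12)&(abs(W[...,0]-.5)<.1)&(abs(W[...,1]+.29)<.06)
print(k.sum(),np.percentile(W[k],[2,50,98],axis=0).round(4).tolist())
w=vision.read_camera("wrist"); W=cloud(w);hsv=cv2.cvtColor(w["pixels"],cv2.COLOR_RGB2HSV); m=cv2.inRange(hsv,(8,110,70),(30,255,255))>0
k=m&(W[...,2]>.05)&(W[...,2]<.12)&(w["depth"]>0);print(k.sum(),np.percentile(W[k],[2,50,98],axis=0).round(4).tolist(),rect(W[k]))
x=W[k]; A=np.c_[x[:,0],x[:,1],np.ones(len(x))]; print("plane",np.linalg.lstsq(A,x[:,2],rcond=None)[0].round(4))
im=np.hstack([c["pixels"][190:300,200:360],]); 
cv2.imwrite("pics/s1.png",cv2.resize(c["pixels"][150:350,150:400,::-1],None,fx=3,fy=3))
E
```

```text
14.3167 [ 0.4957 -0.2916  0.0768] [-3.1379 -0.0395  0.0072] [ 0.7  0.  -4. ]
339 [[0.4519, -0.3043, 0.0752], [0.5188, -0.2804, 0.0881], [0.5632, -0.2697, 0.0936]]
16738 [[0.4572, -0.3057, 0.0901], [0.5213, -0.2912, 0.0924], [0.5645, -0.2767, 0.094]] (array([ 509.8, -292. ]), 116.1, 47.8, 11.56)
plane [0.0083 0.0043 0.0893]
```

View pics/s1.png

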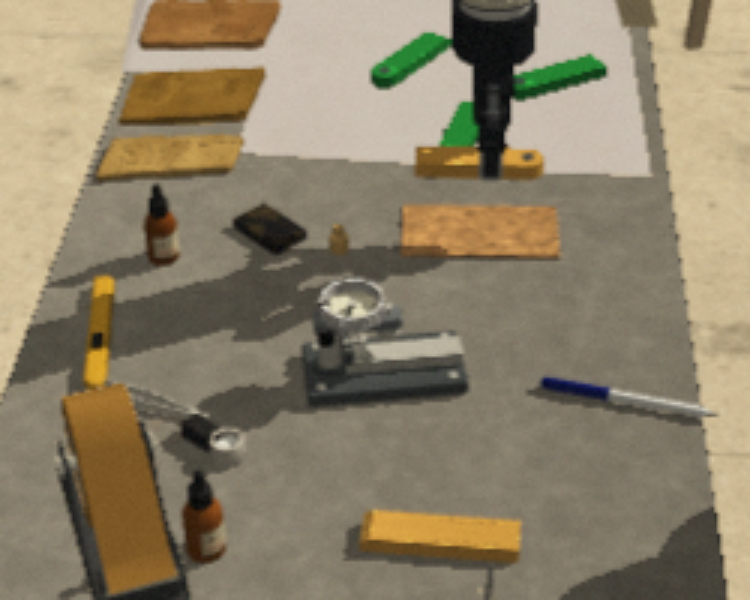

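The side view shows the master held level over the mat (480,160), the mat at (480,230), the empty rail at (405,350), and the seized bar at (440,535). Lowering.

>>> {"method": "play_rows", "body": {"rows": [{"dx": 0, "dy": 0, "dz": 0.5, "roll": 0, "fingers": 1}, {"dx": 0, "dy": 0, "dz": 0.6, "roll": 0, "fingers": 1}, {"dx": 0, "dy": 0, "dz": 0.4, "roll": 0, "fingers": 1}, {"dx": 0, "dy": 0, "dz": 0.15, "roll": 0, "fingers": 1}, {"dx": 0, "dy": 0, "dz": 0.03, "roll": 0, "fingers": 1}, {"dx": 0, "dy": 0, "dz": 0.03, "roll": 0, "fingers": 1}, {"dx": 0, "dy": 0, "dz": 0.03, "roll": 0, "fingers": 1}, {"dx": 0, "dy": 0, "dz": 0, "roll": 0, "fingers": 1}]}}

```text
time: 15.03
tool_pos: [0.4988, -0.2936, 0.0105]
tcp_rot: [3.14, 0.041, 0.003]
wrist_force: [0.2, 0.6, -3.5]
width: 0.331
```

>>> {"method": "play_rows", "body": {"rows": [{"dx": 0, "dy": 0, "dz": 0.04, "roll": 0, "fingers": 1}, {"dx": 0, "dy": 0, "dz": 0.03, "roll": 0, "fingers": 1}, {"dx": 0, "dy": 0, "dz": 0.03, "roll": 0, "fingers": 1}, {"dx": 0, "dy": 0, "dz": 0, "roll": 0, "fingers": 1}]}}

```text
time: 15.37
tool_pos: [0.4988, -0.2937, 0.0064]
tcp_rot: [3.141, 0.04, 0.002]
wrist_force: [0.5, 1.2, 1.3]
width: 0.334
```

>>> {"method": "play_rows", "body": {"rows": [{"dx": 0, "dy": 0, "dz": 0.01, "roll": 0, "fingers": 1}, {"dx": 0, "dy": 0, "dz": 0, "roll": 0, "fingers": 0}, {"dx": 0, "dy": 0, "dz": 0, "roll": 0, "fingers": 0}, {"dx": 0, "dy": 0, "dz": 0, "roll": 0, "fingers": 0}, {"dx": 0, "dy": 0, "dz": 0, "roll": 0, "fingers": 0}, {"dx": 0, "dy": 0, "dz": 0, "roll": 0, "fingers": 0}, {"dx": 0, "dy": 0, "dz": 0, "roll": 0, "fingers": 0}, {"dx": 0, "dy": 0, "dz": -0.3, "roll": 0, "fingers": 0}, {"dx": 0, "dy": 0, "dz": -0.6, "roll": 0, "fingers": 0}, {"dx": 0, "dy": 0, "dz": -0.8, "roll": 0, "fingers": 0}, {"dx": 0, "dy": 0, "dz": -0.8, "roll": 0, "fingers": 0}, {"dx": 0, "dy": 0, "dz": -0.8, "roll": 0, "fingers": 0}, {"dx": 0, "dy": 0, "dz": -0.8, "roll": 0, "fingers": 0}, {"dx": 0, "dy": 0, "dz": -0.4, "roll": 0, "fingers": 0}, {"dx": 0, "dy": 0, "dz": 0, "roll": 0, "fingers": 0}]}}

```text
time: 16.62
tool_pos: [0.5009, -0.2952, 0.1918]
tcp_rot: [3.135, 0.041, 0.014]
wrist_force: [1.1, 0.3, 0.6]
width: 0.998
```

```bash
python3 - <<'E'
from h import *
w=vision.read_camera("wrist"); s=bot.read_state();print(s["time"],s["tool_pos"].round(4),s["tcp_rot"].round(4))
W=cloud(w);hsv=cv2.cvtColor(w["pixels"],cv2.COLOR_RGB2HSV); m=cv2.inRange(hsv,(8,60,60),(30,255,255))>0
near=(abs(W[...,0]-.504)<.1)&(abs(W[...,1]+.293)<.06)&(w["depth"]>0)
for nm,k in (("bar",m&near&(W[...,2]>.014)&(W[...,2]<.03)),("mat",m&near&(W[...,2]<.009)&(W[...,2]>.003))):
    print(nm,k.sum(),np.percentile(W[k][:,2],[5,50,95]).round(4),rect(W[k]))
E
```

```text
16.6667 [ 0.4996 -0.2944  0.1888] [3.1375 0.0406 0.0088]
bar 3478 [0.0201 0.0216 0.0228] (array([ 509.2, -293.4]), 119.0, 30.0, 1.48)
mat 7367 [0.0044 0.0056 0.0068] (array([ 505.3, -294.4]), 155.1, 81.4, 1.84)
```

Master lies flat (top 20 mm) within the mat. Next: back between the comparator and the seized bar, measuring both.

>>> {"method": "play_rows", "body": {"rows": [{"dx": 0.11, "dy": -0.5, "dz": -0.1, "roll": 0, "fingers": 0}, {"dx": 0.11, "dy": -0.8, "dz": -0.1, "roll": 0, "fingers": 0}, {"dx": 0.11, "dy": -0.8, "dz": -0.1, "roll": 0, "fingers": 0}, {"dx": 0.11, "dy": -0.8, "dz": -0.1, "roll": 0, "fingers": 0}, {"dx": 0.11, "dy": -0.8, "dz": -0.1, "roll": 0, "fingers": 0}, {"dx": 0.11, "dy": -0.8, "dz": -0.1, "roll": 0, "fingers": 0}, {"dx": 0.11, "dy": -0.8, "dz": -0.1, "roll": 0, "fingers": 0}, {"dx": 0.11, "dy": -0.8, "dz": -0.1, "roll": 0, "fingers": 0}, {"dx": 0, "dy": 0, "dz": 0, "roll": -0.75, "fingers": 0}, {"dx": 0, "dy": 0, "dz": 0, "roll": -0.75, "fingers": 0}, {"dx": 0, "dy": 0, "dz": 0, "roll": -0.75, "fingers": 0}, {"dx": 0, "dy": 0, "dz": 0, "roll": 0, "fingers": 0}, {"dx": 0, "dy": 0, "dz": 0, "roll": 0, "fingers": 0}]}}

```text
time: 17.75
tool_pos: [0.5257, -0.0481, 0.2153]
tcp_rot: [-3.128, -0.285, 0.004]
wrist_force: [-0.9, 0.3, -0.1]
width: 0.999
```

```bash
cat > m2.py <<'E'
from h import *
w=vision.read_camera("wrist"); np.savez("w_last.npz",**w); s=bot.read_state();print(s["time"],s["tool_pos"].round(4),s["tcp_rot"].round(4))
W=cloud(w);hsv=cv2.cvtColor(w["pixels"],cv2.COLOR_RGB2HSV); m=cv2.inRange(hsv,(8,60,60),(30,255,255))>0; d=w["depth"]>0
def show(nm,k):
    k=cv2.morphologyEx(k.astype(np.uint8),cv2.MORPH_OPEN,np.ones((3,3)))
    n,l,st,_=cv2.connectedComponentsWithStats(k); i=1+st[1:,4].argmax(); Q=W[l==i]
    v=cv2.fitLine((Q[:,:2]*1000).astype(np.float32),cv2.DIST_L2,0,.01,.01).ravel()
    print(nm,len(Q),np.percentile(Q[:,2],[5,50,95]).round(4),rect(Q),"mean",Q.mean(0).round(4),"line",np.degrees(np.arctan(v[1]/v[0])).round(2))
nearp=(abs(W[...,0]-.527)<.1)&(abs(W[...,1]-.099)<.05)&d
show("part",m&nearp&(W[...,2]>.011)&(W[...,2]<.025))
r=np.stack([(W[...,0]-.5785)*.984+(W[...,1]+.0879)*.18,-(W[...,0]-.5785)*.18+(W[...,1]+.0879)*.984],-1)
show("rail",d&(W[...,2]>.023)&(W[...,2]<.032)&(r[...,0]>-80)&(r[...,0]<-.018)&(abs(r[...,1])<.03))
show("base",d&(W[...,2]>.01)&(W[...,2]<.02)&(r[...,0]>-.09)&(r[...,0]<.1)&(abs(r[...,1])<.055))
g=cv2.cvtColor(w["pixels"],cv2.COLOR_RGB2GRAY)
k=((g>120)&d&(W[...,2]>.011)&(W[...,2]<.021)&(abs(r[...,0]-.004)<.066)&(abs(r[...,1])<.034)).astype(np.uint8)
n,l,st,ce=cv2.connectedComponentsWithStats(k)
for i in range(1,n):
    if st[i,4]>6: print("screw",st[i,4],ray(w,*ce[i],.0155).round(4))
E
python3 m2.py
```

```text
17.8 [ 0.5259 -0.0483  0.2156] [-3.1281 -0.2846  0.0036]
part 3385 [0.0134 0.0156 0.0169] (array([527. , 101.5]), 120.0, 30.7, -2.45) mean [0.5299 0.1008 0.0155] line -2.59
rail 978 [0.0263 0.0276 0.0287] (array([538.8, -94.9]), 43.9, 24.1, 10.44) mean [ 0.5393 -0.0946  0.0275] line 10.38
base 2557 [0.014  0.0156 0.0171] (array([578.7, -64.3]), 136.1, 32.0, 6.14) mean [ 0.5768 -0.0632  0.0156] line 11.08
screw 29 [ 0.5219 -0.0719  0.0155]
screw 29 [ 0.5315 -0.1232  0.0155]
```

Rail yaw 10.4° and origin (578.2,-87.7) mm confirmed. Part at (527,101.5) mm, yaw -2.5°. Going to grip it 18 mm behind its centre.

>>> {"method": "play_rows", "body": {"rows": [{"dx": 0, "dy": 0, "dz": 0, "roll": 0.8, "fingers": 0}, {"dx": 0, "dy": 0, "dz": 0, "roll": 0.8, "fingers": 0}, {"dx": 0, "dy": 0, "dz": 0, "roll": 0.8, "fingers": 0}, {"dx": 0, "dy": 0, "dz": 0, "roll": 0.84, "fingers": 0}, {"dx": -0.1, "dy": -0.74, "dz": 0.2, "roll": 0, "fingers": 0}, {"dx": -0.1, "dy": -0.75, "dz": 0.4, "roll": 0, "fingers": 0}, {"dx": -0.1, "dy": -0.75, "dz": 0.4, "roll": 0, "fingers": 0}, {"dx": -0.15, "dy": -0.75, "dz": 0.4, "roll": 0, "fingers": 0}, {"dx": -0.14, "dy": -0.75, "dz": 0.4, "roll": 0, "fingers": 0}, {"dx": 0, "dy": 0, "dz": 0.8, "roll": 0, "fingers": 0}, {"dx": 0, "dy": 0, "dz": 0.8, "roll": 0, "fingers": 0}, {"dx": 0, "dy": 0, "dz": 0.8, "roll": 0, "fingers": 0}, {"dx": 0, "dy": 0, "dz": 0.6, "roll": 0, "fingers": 0}, {"dx": 0, "dy": 0, "dz": 0.35, "roll": 0, "fingers": 0}, {"dx": 0, "dy": 0, "dz": 0, "roll": 0, "fingers": 0}, {"dx": 0, "dy": 0, "dz": 0, "roll": 0, "fingers": 0}]}}

```text
time: 19.13
tool_pos: [0.5085, 0.1017, 0.0098]
tcp_rot: [3.14, -0.07, -0.005]
wrist_force: [0.3, -0.3, -1.0]
width: 1.003
```

>>> {"method": "play_rows", "body": {"rows": [{"dx": 0, "dy": 0, "dz": 0.14, "roll": 0, "fingers": 0}, {"dx": 0, "dy": 0, "dz": 0, "roll": 0, "fingers": 1}, {"dx": 0, "dy": 0, "dz": 0, "roll": 0, "fingers": 1}, {"dx": 0, "dy": 0, "dz": 0, "roll": 0, "fingers": 1}, {"dx": 0, "dy": 0, "dz": 0, "roll": 0, "fingers": 1}, {"dx": 0, "dy": 0, "dz": 0, "roll": 0, "fingers": 1}, {"dx": 0, "dy": 0, "dz": 0, "roll": 0, "fingers": 1}, {"dx": 0, "dy": 0, "dz": 0, "roll": 0, "fingers": 1}, {"dx": 0, "dy": 0, "dz": 0, "roll": 0, "fingers": 1}, {"dx": 0, "dy": 0, "dz": 0, "roll": 0, "fingers": 1}, {"dx": 0, "dy": 0, "dz": 0, "roll": 0, "fingers": 1}], "grip_force": 60}}

```text
time: 20.05
tool_pos: [0.5105, 0.1022, 0.0063]
tcp_rot: [-3.141, 0.068, -0.002]
wrist_force: [-0.6, 0.4, 5.5]
width: 0.328
```

>>> {"method": "play_rows", "body": {"rows": [{"dx": 0, "dy": 0, "dz": -0.2, "roll": 0, "fingers": 1}, {"dx": 0, "dy": 0, "dz": -0.5, "roll": 0, "fingers": 1}, {"dx": -0.3, "dy": 0, "dz": -0.6, "roll": 0, "fingers": 1}, {"dx": -0.4, "dy": 0, "dz": -0.6, "roll": 0, "fingers": 1}, {"dx": -0.21, "dy": 0.3, "dz": 0, "roll": 0, "fingers": 1}, {"dx": 0, "dy": 0.7, "dz": 0, "roll": 0, "fingers": 1}, {"dx": 0, "dy": 0.7, "dz": 0, "roll": 0, "fingers": 1}, {"dx": 0, "dy": 0.7, "dz": 0, "roll": 0, "fingers": 1}, {"dx": 0, "dy": 0.7, "dz": 0, "roll": 0, "fingers": 1}, {"dx": 0, "dy": 0.7, "dz": 0, "roll": 0, "fingers": 1}, {"dx": 0, "dy": 0.7, "dz": 0, "roll": 0, "fingers": 1}, {"dx": 0, "dy": 0.5, "dz": 0, "roll": -0.6, "fingers": 1}, {"dx": 0, "dy": 0.3, "dz": 0, "roll": -0.6, "fingers": 1}, {"dx": 0, "dy": 0, "dz": 0, "roll": -0.7, "fingers": 1}, {"dx": 0, "dy": 0, "dz": 0, "roll": -0.7, "fingers": 1}, {"dx": 0, "dy": 0, "dz": 0, "roll": -0.64, "fingers": 1}, {"dx": 0, "dy": 0, "dz": 0, "roll": 0, "fingers": 1}, {"dx": 0, "dy": 0, "dz": 0, "roll": 0, "fingers": 1}, {"dx": 0, "dy": 0, "dz": 0, "roll": 0, "fingers": 1}]}}

```text
time: 21.63
tool_pos: [0.4638, -0.1081, 0.0806]
tcp_rot: [-3.128, -0.285, 0.002]
wrist_force: [-0.3, 0.9, -2.3]
width: 0.33
```

```bash
cat > m3.py <<'E'
from h import *
w=vision.read_camera("wrist"); np.savez("w_last.npz",**w); s=bot.read_state()
print(s["time"],s["tool_pos"].round(4),"yaw",np.degrees(2*np.arctan(s["tcp_rot"][1]/s["tcp_rot"][0])).round(2),s["tcp_rot"].round(4),s["wrist_force"].round(1))
W=cloud(w);hsv=cv2.cvtColor(w["pixels"],cv2.COLOR_RGB2HSV); m=cv2.inRange(hsv,(8,90,70),(30,255,255))>0
n,l,st,_=cv2.connectedComponentsWithStats((m&(w["depth"]>0)).astype(np.uint8))
u,v=proj(w,[s["tool_pos"][0]+.045,s["tool_pos"][1]+.008,s["tool_pos"][2]+.008]).astype(int); i=l[v,u]; print("uv",u,v,i)
Q=W[l==i]; z=np.median(Q[:,2]); Q=Q[abs(Q[:,2]-z)<.004]
A=np.c_[Q[:,:2],np.ones(len(Q))]; p=np.linalg.lstsq(A,Q[:,2],rcond=None)[0]
print("bar top",z.round(4),"slope",p[:2].round(3),rect(Q))
a=np.radians(10.4); e=np.array([np.cos(a),np.sin(a)]); f=np.array([-e[1],e[0]]); O=np.array([.5782,-.0877])
cnt=max(cv2.findContours((l==i).astype(np.uint8),0,2)[0],key=len)[:,0]
R=np.array([ray(w,x,y,z)[:2] for x,y in cnt])-O; x,y=R@e*1000,R@f*1000
print("comp frame: x range",x.min().round(1),x.max().round(1))
for lo,hi in ((x.max()-18,x.max()-10),(x.max()-30,x.max()-18)):
    k=(x>lo)&(x<hi); print("y at x",round(lo),y[k].min().round(1),y[k].max().round(1))
k=x>x.max()-60; L=[np.polyfit(x[k&q&(x<x.max()-9)],y[k&q&(x<x.max()-9)],1) for q in (y>y.mean()+8,y<y.mean()-8)]
print("edge slopes deg",[round(float(np.degrees(np.arctan(t[0]))),2) for t in L],"tcp comp",((s["tool_pos"][:2]-O)@e*1000).round(1),((s["tool_pos"][:2]-O)@f*1000).round(1))
E
python3 m3.py
```

```text
21.6833 [ 0.4641 -0.1081  0.0808] yaw 10.44 [-3.1283e+00 -2.8580e-01  1.2000e-03] [ 0.8 -0.4 -2.2]
uv 282 172 2
bar top 0.0898 slope [-0.012 -0.001] (array([ 479.9, -105.3]), 120.5, 30.8, 10.45)
comp frame: x range -159.9 -39.8
y at x -58 15.4 15.4
y at x -70 -14.6 15.0
edge slopes deg [0.07, -0.23] tcp comp -115.9 0.6
```

Bar held level, yaw 10.45°, centred within 0.5 mm, nose at x = -40. Lowering to just above the rail, then feeling for it.

>>> {"method": "play_rows", "body": {"rows": [{"dx": 0, "dy": 0, "dz": 0.3, "roll": 0, "fingers": 1}, {"dx": 0, "dy": 0, "dz": 0.4, "roll": 0, "fingers": 1}, {"dx": 0, "dy": 0, "dz": 0.3, "roll": 0, "fingers": 1}, {"dx": 0.2, "dy": 0, "dz": 0.1, "roll": 0, "fingers": 1}, {"dx": 0.2, "dy": 0, "dz": 0.03, "roll": 0, "fingers": 1}, {"dx": 0, "dy": 0, "dz": 0.03, "roll": 0, "fingers": 1}, {"dx": 0, "dy": 0, "dz": 0, "roll": 0, "fingers": 1}]}}

```text
time: 22.27
tool_pos: [0.482, -0.1053, 0.0356]
tcp_rot: [3.128, 0.288, 0.003]
wrist_force: [-0.4, -0.7, -2.2]
width: 0.33
```

>>> {"method": "play_rows", "body": {"rows": [{"dx": 0, "dy": 0, "dz": 0.03, "roll": 0, "fingers": 1}, {"dx": 0, "dy": 0, "dz": 0.03, "roll": 0, "fingers": 1}, {"dx": 0, "dy": 0, "dz": 0, "roll": 0, "fingers": 1}]}}

```text
time: 22.52
tool_pos: [0.4803, -0.1052, 0.0327]
tcp_rot: [3.128, 0.287, 0.0]
wrist_force: [0.4, 0.5, -2.4]
width: 0.328
```

>>> {"method": "play_rows", "body": {"rows": [{"dx": 0, "dy": 0, "dz": 0.015, "roll": 0, "fingers": 1}, {"dx": 0, "dy": 0, "dz": 0.015, "roll": 0, "fingers": 1}, {"dx": 0, "dy": 0, "dz": 0, "roll": 0, "fingers": 1}]}}

```text
time: 22.77
tool_pos: [0.4806, -0.1054, 0.0319]
tcp_rot: [3.128, 0.287, 0.001]
wrist_force: [-1.7, 0.9, 3.3]
width: 0.326
```

>>> {"method": "play_rows", "body": {"rows": [{"dx": 0.06, "dy": 0, "dz": 0, "roll": 0, "fingers": 1}, {"dx": 0.06, "dy": 0, "dz": 0, "roll": 0, "fingers": 1}, {"dx": 0.06, "dy": 0, "dz": 0, "roll": 0, "fingers": 1}, {"dx": 0.06, "dy": 0, "dz": 0, "roll": 0, "fingers": 1}, {"dx": 0.05, "dy": 0, "dz": 0, "roll": 0, "fingers": 1}, {"dx": 0.05, "dy": 0, "dz": 0, "roll": 0, "fingers": 1}, {"dx": 0, "dy": 0, "dz": 0, "roll": 0, "fingers": 1}]}}

```text
time: 23.35
tool_pos: [0.4949, -0.1029, 0.032]
tcp_rot: [3.128, 0.287, 0.002]
wrist_force: [-1.5, -0.3, 5.5]
width: 0.326
```

>>> {"method": "play_rows", "body": {"rows": [{"dx": 0.025, "dy": 0, "dz": 0, "roll": 0, "fingers": 1}, {"dx": 0.025, "dy": 0, "dz": 0, "roll": 0, "fingers": 1}, {"dx": 0.025, "dy": 0, "dz": 0, "roll": 0, "fingers": 1}, {"dx": 0.025, "dy": 0, "dz": 0, "roll": 0, "fingers": 1}, {"dx": 0.025, "dy": 0, "dz": 0, "roll": 0, "fingers": 1}, {"dx": 0, "dy": 0, "dz": 0, "roll": 0, "fingers": 1}]}}

```text
time: 23.85
tool_pos: [0.4996, -0.102, 0.0321]
tcp_rot: [3.128, 0.287, 0.002]
wrist_force: [-2.6, -0.1, 7.1]
width: 0.33
```

>>> {"method": "play_rows", "body": {"rows": [{"dx": 0.025, "dy": 0, "dz": -0.005, "roll": 0, "fingers": 1}, {"dx": 0.025, "dy": 0, "dz": 0, "roll": 0, "fingers": 1}, {"dx": 0.025, "dy": 0, "dz": 0, "roll": 0, "fingers": 1}, {"dx": 0.025, "dy": 0, "dz": 0, "roll": 0, "fingers": 1}, {"dx": 0.025, "dy": 0, "dz": 0, "roll": 0, "fingers": 1}, {"dx": 0, "dy": 0, "dz": 0, "roll": 0, "fingers": 1}]}}

```text
time: 24.35
tool_pos: [0.5044, -0.1011, 0.0322]
tcp_rot: [3.128, 0.287, 0.001]
wrist_force: [-2.1, -0.3, 6.2]
width: 0.324
```

>>> {"method": "play_rows", "body": {"rows": [{"dx": 0.025, "dy": 0, "dz": -0.005, "roll": 0, "fingers": 1}, {"dx": 0.025, "dy": 0, "dz": 0, "roll": 0, "fingers": 1}, {"dx": 0.025, "dy": 0, "dz": 0, "roll": 0, "fingers": 1}, {"dx": 0.025, "dy": 0, "dz": 0, "roll": 0, "fingers": 1}, {"dx": 0.025, "dy": 0, "dz": 0, "roll": 0, "fingers": 1}, {"dx": 0, "dy": 0, "dz": 0, "roll": 0, "fingers": 1}]}}

```text
time: 24.85
tool_pos: [0.5083, -0.1002, 0.0323]
tcp_rot: [3.128, 0.288, -0.002]
wrist_force: [-4.8, -0.7, 9.2]
width: 0.326
```

>>> {"method": "play_rows", "body": {"rows": [{"dx": 0.025, "dy": 0, "dz": -0.008, "roll": 0, "fingers": 1}, {"dx": 0.025, "dy": 0, "dz": 0, "roll": 0, "fingers": 1}, {"dx": 0.025, "dy": 0, "dz": 0, "roll": 0, "fingers": 1}, {"dx": 0.02, "dy": 0, "dz": 0, "roll": 0, "fingers": 1}, {"dx": 0, "dy": 0, "dz": 0, "roll": 0, "fingers": 1}]}}

```text
time: 25.27
tool_pos: [0.5121, -0.0994, 0.0323]
tcp_rot: [3.128, 0.287, -0.001]
wrist_force: [-4.2, -0.4, 5.9]
width: 0.33
```

>>> {"method": "play_rows", "body": {"rows": [{"dx": 0.02, "dy": 0, "dz": 0, "roll": 0, "fingers": 1}, {"dx": 0.02, "dy": 0, "dz": 0, "roll": 0, "fingers": 1}, {"dx": 0, "dy": 0, "dz": 0, "roll": 0, "fingers": 1}]}}

```text
time: 25.52
tool_pos: [0.5137, -0.0991, 0.0323]
tcp_rot: [3.128, 0.287, -0.002]
wrist_force: [-3.6, -0.5, 6.6]
width: 0.329
```

>>> {"method": "play_rows", "body": {"rows": [{"dx": 0.015, "dy": 0, "dz": 0, "roll": 0, "fingers": 1}, {"dx": 0.015, "dy": 0, "dz": 0, "roll": 0, "fingers": 1}, {"dx": 0, "dy": 0, "dz": 0, "roll": 0, "fingers": 1}]}}

```text
time: 25.77
tool_pos: [0.5147, -0.0989, 0.0323]
tcp_rot: [3.128, 0.287, -0.002]
wrist_force: [-4.2, 0.0, 6.4]
width: 0.327
```

```bash
python3 - <<'E'
from h import *
c=vision.read_camera("side"); np.savez("side2.npz",**c)
w=vision.read_camera("wrist")
# plate pixels: points ~z .03-.036 beyond spindle on the rail axis, either camera
a=np.radians(10.4); e=np.array([np.cos(a),np.sin(a)]); f=np.array([-e[1],e[0]]); O=np.array([.5782,-.0877])
for nm,k in (("side",c),("wrist",w)):
    W=cloud(k); R=W[...,:2]-O; x=R@e*1000;y=R@f*1000;z=W[...,2]*1000
    m=(abs(y)<20)&(x>-5)&(x<50)&(z>20)&(z<45)&(k["depth"]>0); print(nm,m.sum())
    for X in range(-5,50,3):
        q=m&(x>=X)&(x<X+3)
        if q.sum(): print(X,q.sum(),"z",np.percentile(z[q],[10,50,90]).round(1),"y",y[q].min().round(),y[q].max().round(),np.median(k["pixels"][q],0))
E
```

```text
side 189
-5 11 z [26.  34.3 40.1] y 3.0 19.0 [106.  81.  44.]
-2 8 z [25.  35.6 40.8] y 6.0 18.0 [111.   86.5  46.5]
1 7 z [28.3 37.1 40.1] y 8.0 18.0 [104.  77.  41.]
4 10 z [30.6 38.3 42.8] y 7.0 18.0 [113.   88.5  43.5]
7 11 z [30.2 38.  41.3] y 4.0 20.0 [120.  86.  37.]
10 15 z [25.5 34.3 36.7] y -9.0 18.0 [117.  86.  48.]
13 12 z [24.7 30.1 38.6] y -7.0 15.0 [110.5  98.5  78. ]
16 8 z [23.1 25.1 27.9] y -4.0 15.0 [103.  101.   87.5]
19 9 z [22.9 27.6 35.4] y -4.0 15.0 [98. 97. 81.]
22 12 z [26.7 32.7 36.2] y -10.0 16.0 [106.  101.5  89. ]
25 11 z [21.9 26.7 33.3] y -12.0 13.0 [113. 110.  98.]
28 15 z [23.3 27.2 32. ] y -10.0 17.0 [99. 98. 86.]
31 9 z [22.2 29.3 36.1] y -13.0 18.0 [74. 74. 67.]
34 10 z [31.6 33.1 38.4] y -13.0 19.0 [68.5 65.5 62. ]
37 12 z [26.9 35.5 36.6] y -6.0 18.0 [59.  59.5 53.5]
40 10 z [26.3 31.9 33.6] y -14.0 18.0 [55.5 54.5 49.5]
43 9 z [22.5 30.4 41.6] y 4.0 14.0 [79. 78. 68.]
46 9 z [20.5 31.6 41.8] y 9.0 18.0 [86. 84. 73.]
49 1 z [41.9 41.9 41.9] y 8.0 8.0 [62. 61. 54.]
wrist 170
-5 59 z [41.  41.7 42.6] y -15.0 15.0 [164. 123.  52.]
-2 59 z [41.  41.8 42.5] y -14.0 15.0 [171. 128.  53.]
1 46 z [40.9 41.8 42.4] y -14.0 15.0 [175.5 133.   55. ]
4 6 z [41.  41.4 42.5] y 14.0 15.0 [156.5 119.5  55. ]
```

The side view depth shows the nose at about 12-13 mm, rail until about 20, and the plate at about 22. Advancing in small felt steps.

>>> {"method": "play_rows", "body": {"rows": [{"dx": 0.02, "dy": 0, "dz": 0, "roll": 0, "fingers": 1}, {"dx": 0.02, "dy": 0, "dz": 0, "roll": 0, "fingers": 1}, {"dx": 0.02, "dy": 0, "dz": 0, "roll": 0, "fingers": 1}, {"dx": 0, "dy": 0, "dz": 0, "roll": 0, "fingers": 1}]}}

```text
time: 26.2
tool_pos: [0.5172, -0.0985, 0.0323]
tcp_rot: [3.128, 0.287, -0.002]
wrist_force: [-3.6, -0.9, 5.6]
width: 0.327
```

>>> {"method": "play_rows", "body": {"rows": [{"dx": 0.02, "dy": 0, "dz": 0, "roll": 0, "fingers": 1}, {"dx": 0.02, "dy": 0, "dz": 0, "roll": 0, "fingers": 1}, {"dx": 0, "dy": 0, "dz": 0, "roll": 0, "fingers": 1}]}}

```text
time: 26.45
tool_pos: [0.5188, -0.0982, 0.0323]
tcp_rot: [3.128, 0.287, -0.002]
wrist_force: [-5.0, -0.6, 6.3]
width: 0.325
```

>>> {"method": "play_rows", "body": {"rows": [{"dx": 0.015, "dy": 0, "dz": 0, "roll": 0, "fingers": 1}, {"dx": 0.015, "dy": 0, "dz": 0, "roll": 0, "fingers": 1}, {"dx": 0, "dy": 0, "dz": 0, "roll": 0, "fingers": 1}]}}

```text
time: 26.7
tool_pos: [0.5199, -0.0979, 0.0323]
tcp_rot: [3.128, 0.287, -0.002]
wrist_force: [-4.6, -0.8, 5.7]
width: 0.33
```

>>> {"method": "play_rows", "body": {"rows": [{"dx": 0.015, "dy": 0, "dz": 0, "roll": 0, "fingers": 1}, {"dx": 0.015, "dy": 0, "dz": 0, "roll": 0, "fingers": 1}, {"dx": 0, "dy": 0, "dz": 0, "roll": 0, "fingers": 1}]}}

```text
time: 26.95
tool_pos: [0.5209, -0.0978, 0.0323]
tcp_rot: [3.128, 0.287, -0.002]
wrist_force: [-3.7, -0.3, 6.8]
width: 0.328
```

>>> {"method": "play_rows", "body": {"rows": [{"dx": 0.015, "dy": 0, "dz": 0, "roll": 0, "fingers": 1}, {"dx": 0.015, "dy": 0, "dz": 0, "roll": 0, "fingers": 1}, {"dx": 0, "dy": 0, "dz": 0, "roll": 0, "fingers": 1}]}}

```text
time: 27.2
tool_pos: [0.5209, -0.0978, 0.0323]
tcp_rot: [3.128, 0.288, -0.006]
wrist_force: [-7.7, -1.5, 11.1]
width: 0.33
```

Stop felt: position held at 0.5209 m while the force rose 4 N. Increasing gently.

>>> {"method": "play_rows", "body": {"rows": [{"dx": 0.01, "dy": 0, "dz": -0.005, "roll": 0, "fingers": 1}, {"dx": 0, "dy": 0, "dz": 0, "roll": 0, "fingers": 1}, {"dx": 0, "dy": 0, "dz": 0, "roll": 0, "fingers": 1}]}}

```text
time: 27.45
tool_pos: [0.5209, -0.0977, 0.0323]
tcp_rot: [3.128, 0.288, -0.007]
wrist_force: [-8.4, -2.3, 10.1]
width: 0.329
```

>>> {"method": "play_rows", "body": {"rows": [{"dx": 0.015, "dy": 0, "dz": 0, "roll": 0, "fingers": 1}, {"dx": 0, "dy": 0, "dz": 0, "roll": 0, "fingers": 1}, {"dx": 0, "dy": 0, "dz": 0, "roll": 0, "fingers": 1}]}}

```text
time: 27.7
tool_pos: [0.5209, -0.0977, 0.0323]
tcp_rot: [3.128, 0.288, -0.009]
wrist_force: [-10.0, -3.1, 12.1]
width: 0.328
```

>>> {"method": "play_rows", "body": {"rows": [{"dx": 0.018, "dy": 0, "dz": 0, "roll": 0, "fingers": 1}, {"dx": 0, "dy": 0, "dz": 0, "roll": 0, "fingers": 1}, {"dx": 0, "dy": 0, "dz": 0, "roll": 0, "fingers": 1}, {"dx": 0, "dy": 0, "dz": 0, "roll": 0, "fingers": 1}]}}

```text
time: 28.03
tool_pos: [0.5209, -0.0977, 0.0323]
tcp_rot: [3.128, 0.288, -0.012]
wrist_force: [-11.4, -3.8, 13.7]
width: 0.33
```

>>> {"method": "play_rows", "body": {"rows": [{"dx": 0.0, "dy": 0, "dz": -0.015, "roll": 0, "fingers": 1}, {"dx": 0, "dy": 0, "dz": 0, "roll": 0, "fingers": 1}, {"dx": 0, "dy": 0, "dz": 0, "roll": 0, "fingers": 1}]}}

```text
time: 28.28
tool_pos: [0.5209, -0.0977, 0.0323]
tcp_rot: [-3.128, -0.288, 0.011]
wrist_force: [-10.4, -4.9, 9.7]
width: 0.328
```

>>> {"method": "play_rows", "body": {"rows": [{"dx": 0.02, "dy": 0, "dz": -0.005, "roll": 0, "fingers": 1}, {"dx": 0, "dy": 0, "dz": 0, "roll": 0, "fingers": 1}, {"dx": 0, "dy": 0, "dz": 0, "roll": 0, "fingers": 1}, {"dx": 0, "dy": 0, "dz": 0, "roll": 0, "fingers": 1}]}}

```text
time: 28.62
tool_pos: [0.5209, -0.0977, 0.0323]
tcp_rot: [-3.128, -0.288, 0.014]
wrist_force: [-12.2, -3.9, 10.0]
width: 0.33
```

>>> {"method": "play_rows", "body": {"rows": [{"dx": 0.008, "dy": 0, "dz": 0, "roll": 0, "fingers": 1}, {"dx": 0, "dy": 0, "dz": 0, "roll": 0, "fingers": 1}, {"dx": 0, "dy": 0, "dz": 0, "roll": 0, "fingers": 1}, {"dx": 0, "dy": 0, "dz": 0, "roll": 0, "fingers": 1}, {"dx": 0, "dy": 0, "dz": 0, "roll": 0, "fingers": 1}, {"dx": 0, "dy": 0, "dz": 0, "roll": 0, "fingers": 1}]}}

```text
time: 29.12
tool_pos: [0.5209, -0.0977, 0.0323]
tcp_rot: [-3.128, -0.289, 0.015]
wrist_force: [-12.8, -4.8, 11.7]
width: 0.329
```

```bash
python3 m3.py
```

```text
29.1667 [ 0.5209 -0.0977  0.0323] yaw 10.54 [-3.1283 -0.2885  0.0148] [-12.8  -5.8  11.7]
uv 283 173 0
bar top 0.0022 slope [0.001 0.   ] (array([512.7, -87.6]), 357.6, 256.7, -79.47)
comp frame: x range -191.9 63.5Traceback (most recent call last):
  File "m3.py", line 15, in <module>
    k=(x>lo)&(x<hi); print("y at x",round(lo),y[k].min().round(1),y[k].max().round(1))
                                              ~~~~~~~~^^
    return umr_minimum(a, axis, None, out, keepdims, initial, where)
ValueError: zero-size array to reduction operation minimum which has no identity
```

>>> {"method": "play_rows", "body": {"rows": [{"dx": 0, "dy": 0, "dz": 0, "roll": 0, "fingers": 0}, {"dx": 0, "dy": 0, "dz": 0, "roll": 0, "fingers": 0}, {"dx": 0, "dy": 0, "dz": 0, "roll": 0, "fingers": 0}, {"dx": 0, "dy": 0, "dz": 0, "roll": 0, "fingers": 0}, {"dx": 0, "dy": 0, "dz": 0, "roll": 0, "fingers": 0}, {"dx": 0, "dy": 0, "dz": 0, "roll": 0, "fingers": 0}, {"dx": -0.03, "dy": 0, "dz": -0.3, "roll": 0, "fingers": 0}, {"dx": 0, "dy": 0, "dz": -0.8, "roll": 0, "fingers": 0}, {"dx": 0, "dy": 0, "dz": -0.8, "roll": 0, "fingers": 0}, {"dx": 0, "dy": 0, "dz": -0.8, "roll": 0, "fingers": 0}, {"dx": 0, "dy": 0, "dz": -0.8, "roll": 0, "fingers": 0}, {"dx": 0, "dy": 0, "dz": -0.8, "roll": 0, "fingers": 0}, {"dx": 0, "dy": 0, "dz": 0, "roll": 0, "fingers": 0}, {"dx": 0, "dy": 0, "dz": 0, "roll": 0, "fingers": 0}]}}

```text
time: 30.33
tool_pos: [0.5261, -0.0976, 0.2091]
tcp_rot: [3.126, 0.287, 0.011]
wrist_force: [-0.3, -0.5, 0.1]
width: 0.998
```

```bash
sed -i 's/i=l\[v,u\]/i=l[v,u] or l[v+15,u]/' m3.py; python3 - <<'E'
import runpy
try: runpy.run_path("m3.py")
except Exception as ex: print(ex)
E
python3 - <<'E'
from dm import *
polar(.6075,-.0825,"");print("z78");polar(.6075,-.0825,"",.078)
s=vision.read_camera("side")
# stack the side crop with the wrist picture
a=cv2.resize(s["pixels"][200:345,170:350],(500,403),interpolation=cv2.INTER_CUBIC); b=cv2.resize(c["pixels"][60:260,190:390],(290,290))
im=np.zeros((410,800,3),np.uint8); im[:403,:500]=a; im[:290,505:795]=b
cv2.imwrite("pics/f1.png",im[:,:,::-1])
E
```

```text
30.3833 [ 0.5246 -0.0973  0.2068] yaw 10.48 [3.1275 0.2869 0.0044] [ 0.2 -0.  -0.8]
uv 281 175 10
bar top 0.0416 slope [0.001 0.002] (array([530.7, -95.7]), 105.3, 30.0, 10.34)
comp frame: x range -101.3 4.4
y at x -14 -12.6 15.9
y at x -26 -7.9 16.1
edge slopes deg [-0.6, -49.92] tcp comp -54.5 0.3
pointer 8 14 deg 60.5 55.0 156.0
pointer 12 18 deg 60.5 62.0 146.0
mark 21 24 deg 21.0 48.0 109.0
mark 22 26 deg 21.0 48.0 126.0
z78
pointer 8 14 deg 58.5 55.0 154.0
pointer 12 18 deg 59.5 62.0 147.0
mark 21 24 deg 21.0 62.0 106.0
mark 22 26 deg 21.0 49.0 123.0
```

View pics/f1.png

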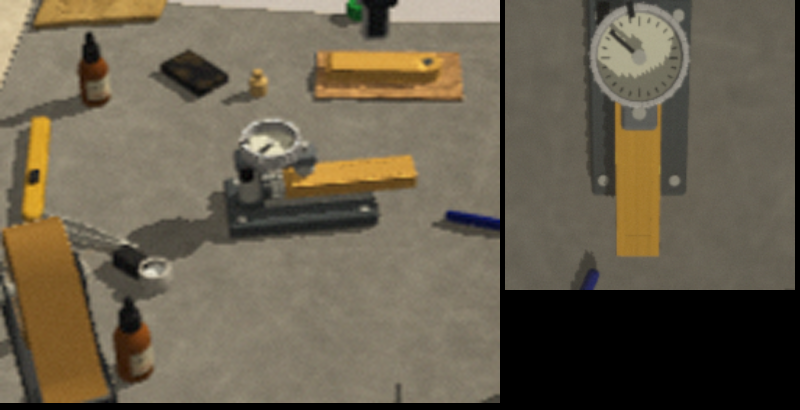

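Seized bar at (350,177) flat on the rail and master at (385,65) flat on the mat, with the bystanders in place. The pointer dropped by about 0.68 rad, as expected for a bar 2 mm thinner, and the mark is still at 21°. Handing in.

```bash
python3 -c "
from workcell import bot
print(bot.finish_job())"
```

```text
the job is handed in; nothing more can be done
None
```

The job is handed in at about 30 s of the 72 s allowed. The bezel was zeroed, the master laid on the mat, and the seized bar pushed home, pressed and released; no verdict is reported.

- **Bezel:** after a second small trim, the mark stood at about 22° and the pointer at about 20.5° with the master in. At the end the mark was still at about 21°.
- **Master:** it lies flat on the mat (top at 20 mm), well inside the edges.
- **Seized bar:** it slid in flat and the stop was felt with the nose at about x = +18 mm.
    - **Press:** the total push at the wrist was about 13–14 N. Allowing for a few N of friction, I estimate 8–11 N on the stop, but that figure was not measured directly.
    - **After letting go:** it lies flat, at yaw 10.3° against the rail's 10.4°, and within about 1 mm of the centre line. The pointer turned back by about 0.68 rad, close to the 0.7 expected for a bar 2 mm thinner.
- **Surroundings:** the last picture showed the small things I could see in it still in place, and the robot was clear of everything.

One check was weaker: the last edge-slope fit for one side of the bar gave nonsense because the view was partly hidden. I relied on the bar's rectangle, its plane fit and the other edge instead. I also viewed 11 pictures, one past the budget of 10.

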